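# Load the cell into the laser's battery bay and switch it on

## Robot

A 7-joint arm with a two-finger parallel gripper is mounted at the origin on the work surface. World frame = base frame: x ahead of the robot, y to its left, z up, the work surface at z = 0. Lengths are in m, angles in rad, forces in N, time in s.
With the tool pointing down it reaches from about 0.425 to 0.95 m from the base axis. Payload 4.7 kg.
Tool frame: the origin (TCP) lies at the very end of the fingers, on their centre line; the grasp point (between the pads) lies 19 mm behind it (ctrl.grip_depth is the distance from the TCP to the grasp point, in m); z points along the fingers, y is the direction in which the jaws open and shut (so a half turn about z gives the same grasp; the last joint's range is limited). The gripper opens to 87 mm and grips with 3 to 60 N. Pads are 19 mm wide; open, the fingers measure 117 mm over their backs; the gripper's body (75 mm by 190 mm) begins 51 mm behind the grasp point.
Start: joints at [-0.029, 0.469, -0.049, 1.532, 0.024, 1.141, -0.082], TCP at [0.675, 0, 0.2] pointing down, gripper open.
Joint ranges: [-2.59, 2.59], [-0.33, 1.99], [-1.39, 1.29], [0.1, 2.45], [-1.04, 4.18], [0.21, 1.99], [-2.66, 2.66]. Speed limits (rad/s): [2.57, 2.57, 3.14, 3.14, 3.14, 3.14, 3.14].

## Interface

Orientations are given as [roll, pitch, yaw] about the fixed x, y, z axes, in that order (R = Rz(yaw) Ry(pitch) Rx(roll)).
In Python, from rig import ctrl, eyes gives the robot as it stands.
- The arm moves only by the tool send_rows, never from a script. Its argument "plan" is text: rows parted by semicolons, each of 7 numbers parted by spaces: the shift along the tool's x, y, z in m, then the turn, a rotation vector about the tool's x, y, z in degrees, then the gripper command: -1 is shut, 1 is fully open, values between are in proportion. A call has 1 to 12 rows; each row is the pose to reach, as a shift and turn from the pose commanded when the call began, along the tool's axes at that moment; what a row does not reach only later rows make up. A row lasts 1/10 s, in which the tool goes at most 50 mm and 8.59 degrees, less where a joint would pass 70% of its speed; a pose out of reach is approached as far as the arm can. A call with a gripper value outside its range is refused whole. The fingers move at their own pace and stop on an object; the grip force is fixed at half the most. Time passes only in rows, so rows that repeat a pose let the fingers close. It gives the time, the measured TCP pose, the force and the opening at its end, in the units of the state.
- ctrl.observe(): the state, without advancing time (a new reading comes with each control period).
- eyes.grab_frame(name): name is "scene" or "side" or "wrist"; returns (picture, depth): 400x640x3 uint8, blue, green, red; 400x640 float32, m along the optical axis (not along the pixel's ray), 0 where there is no reading.
- eyes.camera_model(name): a dict with "fov_y" (degrees; the focal length in pixels is half the picture's height over the tangent of half this angle, whatever the lens; pixels are square), "cx", "cy" (the principal point, pixels), "rvec" (rotation vector, rad) and "tvec" (3), from world to camera coordinates, as OpenCV has them. Camera axes: x right, y down, z forward; pixel columns grow to the right and rows downward; lengths in m; the calibration is good to about 2 mm. A picture is of the moment at which its call begins: read the wrist's pose just before it. camera_model takes no time and is no camera call; for the wrist camera it gives the pose at the moment of the call.
- ctrl.close_job(): hands the job in, once; it reports no verdict.
The state is a dict: "clock": time; "qpos": joint angles; "qvel": joint speeds; "joint_torque": joint torques, N m; "eef_pos": TCP position; "eef_rot": TCP orientation; "wrist_force": force on the tool from outside, world axes, zero at the start; "ft_torque": the same for the moment, N m; "gripper_width": finger opening in m.
Only numpy, scipy, OpenCV 4.12 (cv2) and the standard library are available. Lean on these libraries where they do the work, as an engineer would, in place of code of your own. Each camera call takes 0.05 s, during which the arm holds its last target.

## Task

Take the charged cell from its rest and load it into the battery bay: flat end against the sprung contact under the hood, push the spring back, then tip the nub end down inside the fixed end wall so that the cell lies fully home in both saddles. Then slide the power switch beside the bay all the way to the end with the steel pin, and let go. Leave the other things on the bench where they stand.

Things in the scene. Friction and masses are not known exactly. Their poses are not given: they have to be found in the camera images.
- cell_center (a point): Centre of the charged cell, a plain grey cylinder 34 mm in diameter, 110 mm long with its nub, about 0.22 kg. Its x axis runs along it to the nub end, which has a dark band; the other end (x = -55 mm) is flat. It starts level, nub roughly away from the robot, axis 45 mm above the table, in two V saddles of an aluminium rest; its middle 60 mm is open at both sides and below, down to 10 mm above the table.
- cell: The charged cell itself; origin and axes are those of its centre point.
- cell_nub (a point): Middle of the tip of the cell's nub, a steel button 14 mm in diameter standing out 4 mm; 55 mm from the cell's centre, on its axis.
- bay: Battery bay with switch, fixed to the table, on a dark base plate 165 x 185 mm, 12 mm thick. Origin on the table, straight below the loaded cell's centre; z up, x along the bay from the spring end (robot's side) to the fixed end wall, y left. The gap from contact to end wall is 8 mm shorter than the cell, and a level cell cannot pass between hood and end wall from above.
- seat (a point): Centre of the loaded cell: bay frame (0, 0, 49) mm, axes as the bay's; the cell lies along x, nub to +x. Two black V saddles (45 degree flanks, tops at z = 47 mm, 52 mm wide over all) carry it at x = -45..-27 and 35..51 mm in the bay's frame; between them it is open down to the base plate (z = 12 mm), so fingers can straddle the cell's middle.
- hood_edge (a point): Middle of the hood's lower front edge, bay frame (-41, 0, 74) mm. The hood, 56 mm wide, 6 mm thick, reaches back from here over the contact to the spring end wall (inner face x = -73 mm); side posts at x = -74..-64 mm, 44 mm apart. To load, pass the flat end under the hood with the nub end raised 22 to 32 degrees (tool leaning towards the spring end), then press in and tip the nub end down.
- wall_top (a point): Middle of the top inner edge of the fixed end wall, bay frame (55, 0, 76) mm; the wall is upright, 10 mm thick, 50 mm wide. The nub of the loaded cell rests against its inner face. While tipping, the contact must be pushed back about 10 mm or more for the nub to pass down inside this wall.
- contact (a joint): Sprung contact, a brass button 18 mm in diameter on the loaded cell's axis under the hood: how far it is pushed back, in m, 0 to 0.018. At 0 its face is at x = -47 mm in the bay's frame; it moves to -x. It takes 4 N to start and 0.5 N more per mm; with the cell loaded it reads about 0.008.
- switch (a joint): Power switch: position of its grip along its track, in m, 0 (off, the robot's end) to 0.066 (on, the end where a steel pin 10 mm thick and 10 mm high stands on the track). It slides along the bay's +x, takes about 2 N and stays where it is left. It starts within 18 mm of the off end.
- switch_grip (a point): Point to hold on the switch's black grip, a block 20 mm along the track, 26 mm across, 36 mm high: on its middle, 14 mm below its top, 48.5 mm above the table and 22.5 mm above the track's top. Axes as the bay's; in the bay's frame at y = -100 mm, x = -33 mm + the switch's reading. The track is 36 mm wide.
- lens_mount: Bystander: lens in a black ring on a steel post, 115 mm tall, foot 60 mm wide. Origin at its underside.
- mirror_mount: Bystander: black mirror mount 60 mm wide, 72 mm tall. Origin at its underside.
- solvent: Bystander: white plastic bottle 56 mm wide, 120 mm tall. Origin at its underside.
- driver: Bystander: screwdriver 170 mm long lying on the bench. Origin at its underside.
There are look-alikes about, which are no part of the job. Of the things shaped like the cell, the grey one is meant.

How it is judged:
On the way, in this order (a step that is already met when the one before it is completed fails the run):
1. the cell lies home in the bay, nub end at the fixed wall, contact compressed, the switch not yet on (x of cell_center in the frame of bay between -0.004 and 0.004 m and y of cell_center in the frame of bay between -0.004 and 0.004 m and z of cell_center in the frame of bay between 0.045 and 0.053 m and x of cell_nub in the frame of bay above 0.045 m and angle between the x axis of cell_center and the x axis of bay, either way round below 0.08 rad and value of joint contact between 0.005 and 0.0115 m and value of joint switch below 0.03 m), for 0.2 s.
2. the switch is slid fully to the pin end (value of joint switch above 0.06 m), for 0.2 s.
At the end, for the whole second after the job is handed in: The cell rests in the bay within 4 mm of the seat in each direction and within 0.08 rad of the bay's axis, nub towards the fixed end wall, the contact pushed back 5 to 11.5 mm, and the switch reads over 0.060 m; the cell is still (x of cell_center in the frame of bay between -0.004 and 0.004 m and y of cell_center in the frame of bay between -0.004 and 0.004 m and z of cell_center in the frame of bay between 0.045 and 0.053 m and x of cell_nub in the frame of bay above 0.045 m and angle between the x axis of cell_center and the x axis of bay, either way round below 0.08 rad and value of joint contact between 0.005 and 0.0115 m and value of joint switch above 0.06 m and linear speed of cell below 0.02 m/s); the robot touches nothing.
It fails at once if the lens on a steel post is shifted by more than 30 mm or knocked over (distance of lens_mount from where it was at the start of the episode above 0.03 m or angle between lens_mount's own z axis and vertical above 0.6 rad).
It fails at once if the mirror mount is shifted by more than 30 mm or knocked over (distance of mirror_mount from where it was at the start of the episode above 0.03 m or angle between mirror_mount's own z axis and vertical above 0.6 rad).
It fails at once if the white bottle is shifted by more than 30 mm or knocked over (distance of solvent from where it was at the start of the episode above 0.03 m or angle between solvent's own z axis and vertical above 0.6 rad).
It fails at once if the screwdriver is shifted by more than 30 mm or knocked over (distance of driver from where it was at the start of the episode above 0.03 m).
It also fails if it takes over 54 s, if anything falls off the work surface, if the arm or the gripper's body presses on something with over 40 N, if the wrist force passes 120 N, or if a joint passes its speed limit or range.

## Working session

There is one attempt and no reset: what is moved stays moved. The work goes in short steps, Python scripts to look and compute and a tool call to move; the robot and the scene stay as the last step left them, time stands still between calls to the robot, and variables do not carry over. Pictures are saved under pics/ and viewed, and the job is handed in when it is done.

Besides the shell and the picture viewer there is one more tool, called after "Request:" in YAML: its name, and indented under it one key for each argument. send_rows: Moves the arm, as the interface text tells. Its arguments: {"type":"object","properties":{"plan":{"type":"string"}},"required":["plan"]}

```bash
ls; mkdir -p pics
cat > h.py <<'E'
import numpy as np, cv2
from rig import ctrl, eyes
def cam(n):
    m=eyes.camera_model(n); f=200/np.tan(np.radians(m['fov_y']/2))
    K=np.array([[f,0,m['cx']],[0,f,m['cy']],[0,0,1]]); R=cv2.Rodrigues(np.array(m['rvec'],float))[0]
    return K,R,np.array(m['tvec'],float).ravel(),m
def ray(c,u,v):
    K,R,t,_=c; d=R.T@np.linalg.inv(K)@np.array([u,v,1.]); return -R.T@t,d
def onz(c,u,v,z):
    o,d=ray(c,u,v); return o+d*(z-o[2])/d[2]
def proj(c,p):
    K,R,t,_=c; q=K@(R@np.array(p,float)+t); return q[:2]/q[2]
def cloud(c,dep):
    K,R,t,_=c; v,u=np.mgrid[:400,:640]; 
    P=np.stack([(u-K[0,2])/K[0,0]*dep,(v-K[1,2])/K[1,1]*dep,dep],-1)
    return (P-t)@R
E
python3 - <<'E'
from h import *
print(ctrl.observe()); print(ctrl.grip_depth)
for n in ("scene","side","wrist"):
    c=cam(n); print(n,c[3])
    im,d=eyes.grab_frame(n); cv2.imwrite(f'pics/{n}0.png',im); np.savez(f'{n}0.npz',im=im,d=d,K=c[0],R=c[1],t=c[2])
    print((d>0).mean())
E
```

```text
pics
{'clock': 0.0, 'qpos': array([-0.02890525,  0.46943944, -0.0485808 ,  1.53370129,  0.024083  ,
        1.14100799, -0.08229237]), 'qvel': array([-6.72242863e-04, -3.81618439e-05, -1.13201491e-03, -6.48074162e-04,
        5.42313442e-04, -8.48475833e-04, -2.93971240e-04]), 'joint_torque': array([ 8.49551179e-05, -5.07972229e+01, -8.03461717e-02, -2.36155879e+01,
       -6.12773141e-02,  3.78107757e-02,  1.50727069e-04]), 'eef_pos': array([6.74347246e-01, 7.87865173e-06, 1.99297673e-01]), 'eef_rot': array([-3.13962255e+00,  6.43137759e-05,  1.57082135e+00]), 'wrist_force': array([0.30863642, 0.3919497 , 0.24996848]), 'ft_torque': array([0.00294729, 0.01011683, 0.03208946]), 'gripper_width': 0.08694425964910055}
0.0187
scene {'fov_y': 46.027182584134756, 'cx': 319.0485308918457, 'cy': 203.4768786127893, 'rvec': array([ 0.69194333,  2.60533345, -1.1436731 ]), 'tvec': array([ 0.50989575, -0.12327498,  1.51644353])}
0.9958828125
side {'fov_y': 47.554468838515405, 'cx': 313.99714432039883, 'cy': 198.50179391599127, 'rvec': array([ 0.68814391, -2.722836  ,  1.00999981]), 'tvec': array([0.4938356 , 0.26195879, 1.07566446])}
0.99621484375
wrist {'fov_y': 70.38135775465366, 'cx': 323.54441508159107, 'cy': 196.62280428681012, 'rvec': array([-2.83804230e+00, -2.27895520e-03,  3.05993516e-03]), 'tvec': array([-0.6736435 , -0.03710609,  0.39279834])}
0.996015625
```

View pics/scene0.png

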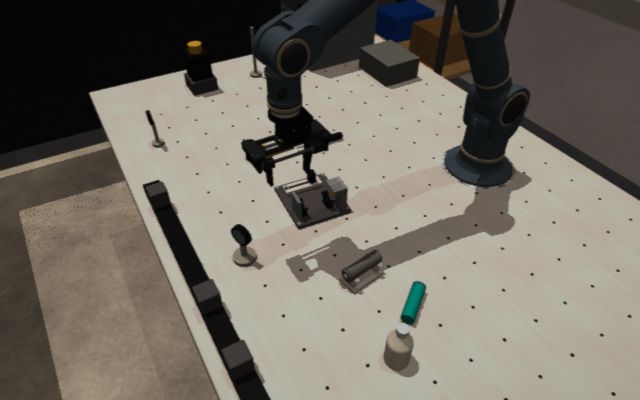

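View pics/side0.png

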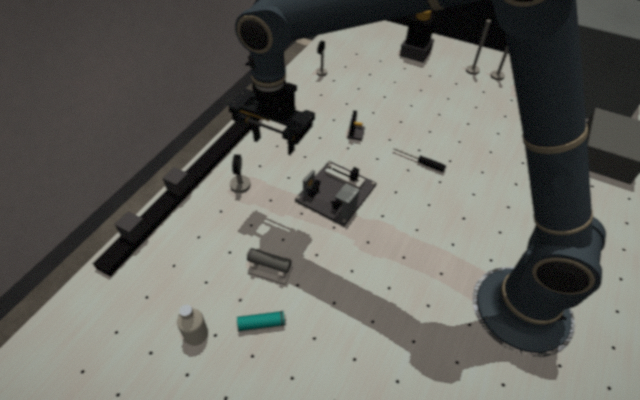

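View pics/wrist0.png

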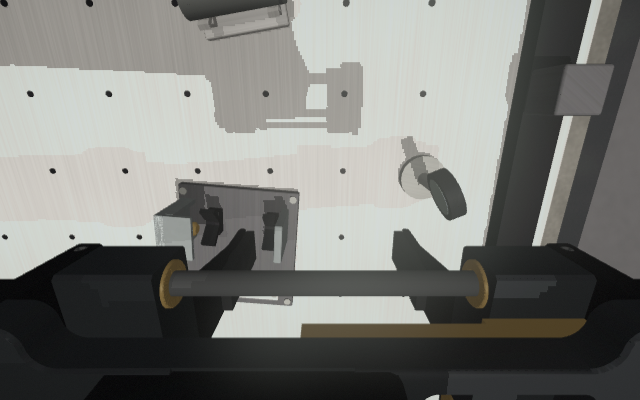

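```bash
cat >> h.py <<'E'
def load(n):
    z=np.load(n+'.npz'); return (z['K'],z['R'],z['t'],None),z['im'],z['d']
E
python3 - <<'E'
from h import *
# height/rough top-down map merged
for n in ("scene0","side0","wrist0"):
    c,im,d=load(n); P=cloud(c,d)
    ok=(d>0)&(P[...,0]>0.35)&(P[...,0]<1.0)&(abs(P[...,1])<0.45)&(P[...,2]<0.16)
    tab=ok&(abs(P[...,2])<0.012); print(n,'table z',np.median(P[tab][:,2]),P[tab][:,2].std())
    s=800
    M=np.full((750,900,3),40,np.uint8)
    p=P[ok]; o=np.argsort(p[:,2]); col=im[ok][o]; p=p[o]
    u=((0.45-p[:,1])*1000).astype(int); v=((1.0-p[:,0])*1000).astype(int)
    g=(v>=0)&(v<750)&(u>=0)&(u<900)
    for du in (0,1):
        for dv in (0,1): M[np.clip(v[g]+dv,0,749),np.clip(u[g]+du,0,899)]=col[g]
    cv2.imwrite(f'pics/top_{n}.png',cv2.resize(M[100:650],(800,489)))
im=cv2.imread('pics/scene0.png'); cv2.imwrite('pics/scene0z.png',cv2.resize(im[160:300,220:440],None,fx=3.6,fy=3.6,interpolation=cv2.INTER_CUBIC))
im=cv2.imread('pics/side0.png'); cv2.imwrite('pics/side0z.png',cv2.resize(im[150:290,220:440],None,fx=3.6,fy=3.6,interpolation=cv2.INTER_CUBIC))
E
```

```text
scene0 table z 0.00062994948910222 0.0022903556671002834
side0 table z 0.0005026171182451469 0.0024836805101146058
wrist0 table z 0.0006030266861014318 0.0020382991701536207
```

View pics/top_scene0.png

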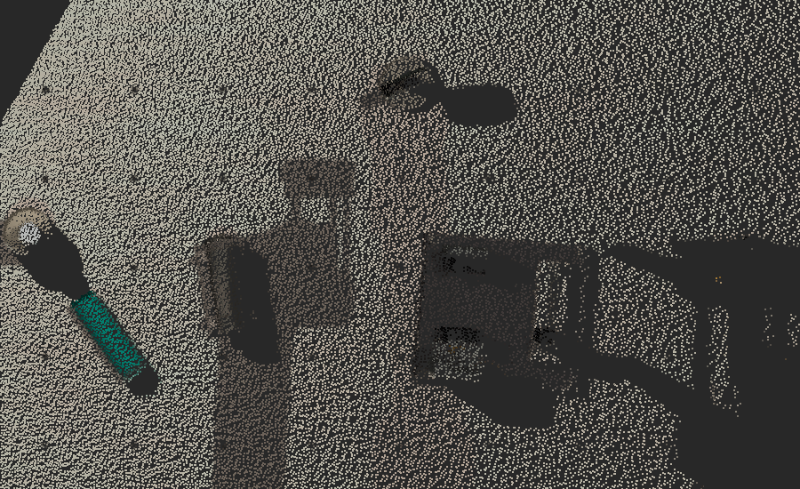

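View pics/top_side0.png

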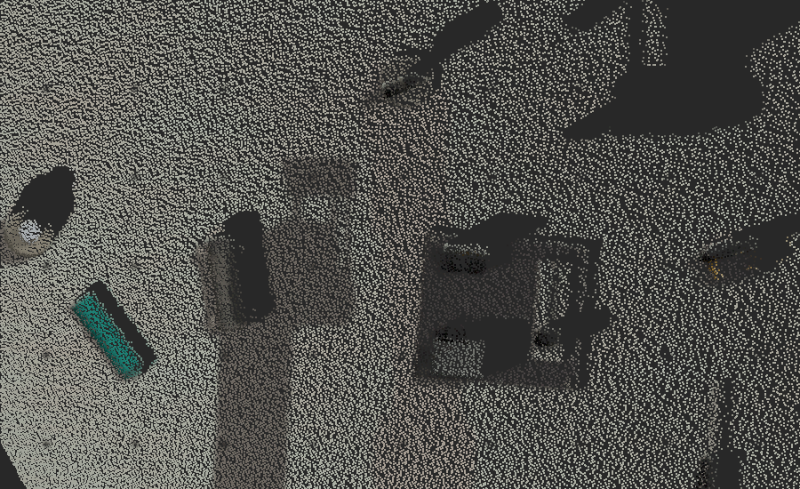

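View pics/scene0z.png

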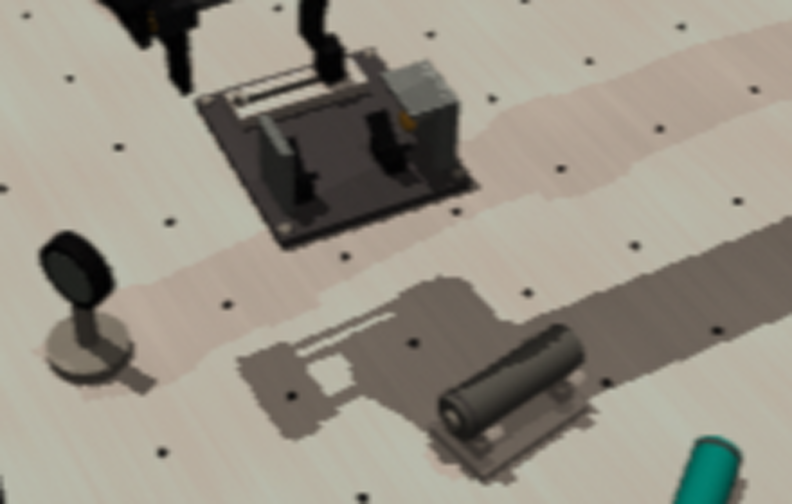

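View pics/side0z.png

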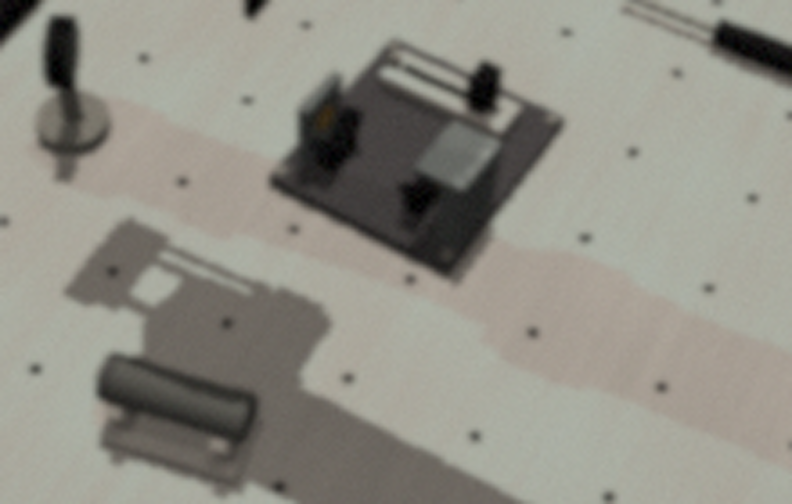

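```bash
cat >> h.py <<'E'
from scipy.spatial.transform import Rotation as Rot
def dh(th,d,al,a): # modified DH
    ct,st,ca,sa=np.cos(th),np.sin(th),np.cos(al),np.sin(al)
    return np.array([[ct,-st,0,a],[st*ca,ct*ca,-sa,-d*sa],[st*sa,ct*sa,ca,d*ca],[0,0,0,1]])
h=np.pi/2
DH=[(.267,0,0),(0,-h,0),(.293,h,0),(0,h,.0525),(.3425,h,.0775),(0,h,0),(.097,-h,.076)]
def fk(q):
    T=np.eye(4)
    for x,(d,al,a) in zip(q,DH): T=T@dh(x,d,al,a)
    return T
E
python3 - <<'E'
from h import *
s=ctrl.observe(); T=fk(s['qpos']); print(np.round(T,4)); print(s['eef_pos'],Rot.from_euler('xyz',s['eef_rot']).as_matrix().round(3))
c=cam('wrist'); R=Rot.from_euler('xyz',s['eef_rot']).as_matrix()
print('cam in tool',R.T@(-c[1].T@c[2]-s['eef_pos']), '\n',(c[1]@R).round(3))
E
```

```text
[[ 0.9971 -0.0019 -0.076   0.5833]
 [-0.0014 -1.      0.0055 -0.04  ]
 [-0.076  -0.0054 -0.9971  0.3039]
 [ 0.      0.      0.      1.    ]]
[6.74520036e-01 8.31815714e-06 1.99568415e-01] [[-0.     1.    -0.001]
 [ 1.     0.    -0.   ]
 [-0.    -0.001 -1.   ]]
cam in tool [ 0.08282799 -0.00030229 -0.18492597] 
 [[ 0.001  1.     0.001]
 [-0.954  0.001 -0.299]
 [-0.299 -0.     0.954]]
```

Request:
send_rows:
  plan: "0 -0.10 -0.05 0 0 90 1;0 -0.10 -0.05 0 0 90 1;0 -0.10 -0.05 0 0 90 1;0 -0.10 -0.05 0 0 90 1;0 -0.10 -0.05 0 0 90 1;0 -0.10 -0.05 0 0 90 1;0 -0.10 -0.05 0 0 90 1;0 -0.10 -0.05 0 0 90 1;0 -0.10 -0.05 0 0 90 1;0 -0.10 -0.05 0 0 90 1;0 -0.10 -0.05 0 0 90 1;0 -0.10 -0.05 0 0 90 1"

```text
clock: 1.35
eef_pos: [0.5747, 0.0001, 0.2501]
eef_rot: [3.141, 0.001, 0.0]
wrist_force: [0.9, 0.7, 0.6]
gripper_width: 0.0871
```

```bash
cat > snap.py <<'E'
from h import *
import sys
def snap(n,tag):
    c=cam(n); im,d=eyes.grab_frame(n); cv2.imwrite(f'pics/{n}{tag}.png',im); np.savez(f'{n}{tag}.npz',im=im,d=d,K=c[0],R=c[1],t=c[2])
s=ctrl.observe(); print(s['clock'],s['qpos'].round(3),s['eef_pos'].round(4),s['eef_rot'].round(4),s['wrist_force'].round(1),s['gripper_width'])
for n in sys.argv[2:]: snap(n,sys.argv[1])
E
python3 snap.py 1 wrist
```

```text
1.35 [-0.232  0.263  0.197  1.724 -0.055  1.16  -1.59 ] [5.747e-01 1.000e-04 2.501e-01] [3.1414e+00 6.0000e-04 4.0000e-04] [0.9 0.7 0.6] 0.08705236709076228
```

View pics/wrist1.png

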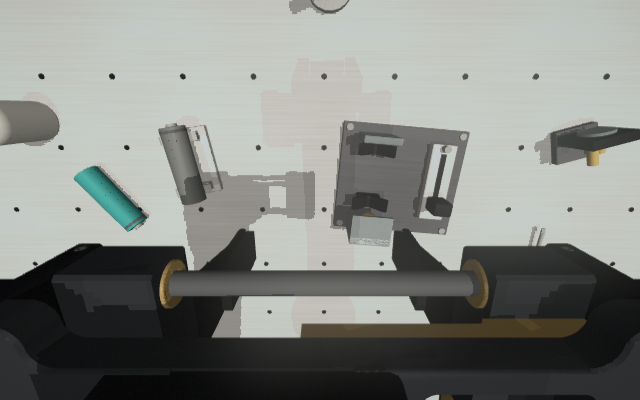

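Run:
```python
from h import *
c,im,d=load('wrist1')
cv2.imwrite('pics/w1bay.png',cv2.resize(im[110:250,320:480],None,fx=4,fy=4,interpolation=cv2.INTER_CUBIC))
cv2.imwrite('pics/w1cell.png',cv2.resize(im[110:220,140:240],None,fx=5,fy=5,interpolation=cv2.INTER_CUBIC))
```

```text
(no output)
```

View pics/w1bay.png

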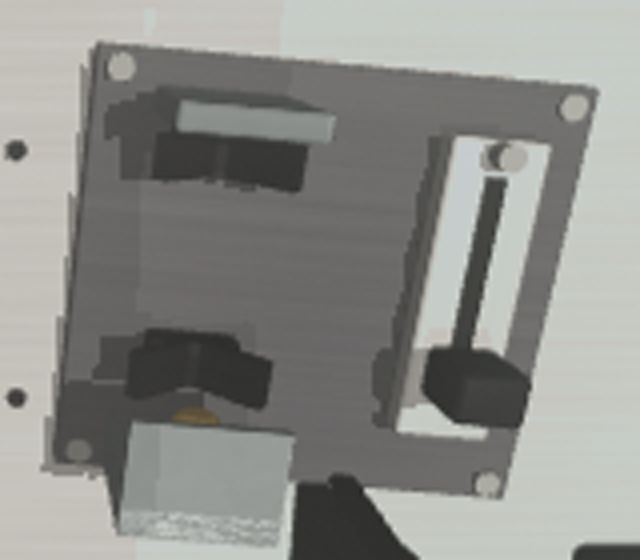

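View pics/w1cell.png

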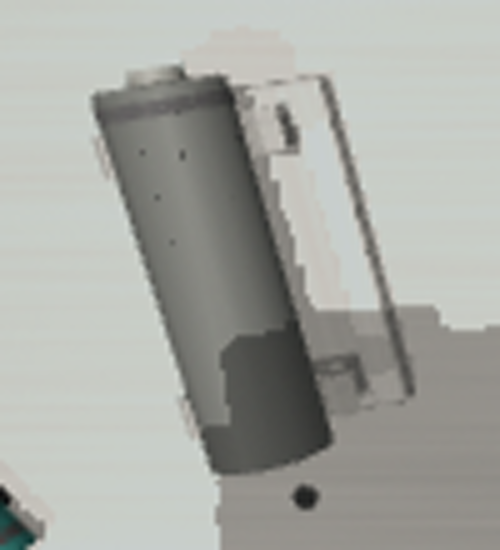

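Run:
```python
from h import *
c,im,d=load('wrist1')
b=lambda u,v:(320+(u+.5)/4-.5,110+(v+.5)/4-.5)
def pt(u,v,z): return onz(c,*b(u,v),z)
L={}
for k,(u,v,z) in dict(TL=(97,43,.012),TR=(598,88,.012),BR=(503,498,.012),BL=(55,462,.012),wi_l=(177,130,.076),wi_r=(333,142,.076),wo_l=(181,100,.076),wo_r=(336,115,.076),hf_l=(132,422,.080),hf_r=(295,435,.080),hb_l=(118,530,.08),hb_r=(280,545,.08),tTL=(455,135,.026),tTR=(550,147,.026),tBL=(397,430,.026),tBR=(487,440,.026),pin=(512,157,.036)).items():
    L[k]=pt(u,v,z); print(k,L[k].round(4))
a=lambda p,q:np.degrees(np.arctan2((L[q]-L[p])[1],(L[q]-L[p])[0]))
print('yaw', a('BL','TL'),a('BR','TR'),a('TR','TL')-90,a('BR','BL')-90,a('wi_r','wi_l')-90,a('wo_r','wo_l')-90,a('hf_r','hf_l')-90,a('tBL','tTL'),a('tBR','tTR'))
for p,q in [('BL','TL'),('BR','TR'),('TR','TL'),('BR','BL'),('wi_r','wi_l'),('wi_l','wo_l'),('hf_r','hf_l'),('tBL','tTL'),('tTL','tTR')]: print(p,q,np.linalg.norm(L[p]-L[q]).round(4))
P=cloud(c,d)
# depth heights
for (u,v) in [(255,120),(200,470),(500,400),(450,370),(350,250),(520,250)]:
    x,y=map(int,np.round(b(u,v))); print((u,v),P[y,x].round(4))
```

```text
TL [ 0.6393 -0.0289  0.012 ]
TR [ 0.6238 -0.2119  0.012 ]
BR [ 0.4602 -0.1986  0.012 ]
BL [ 0.4759 -0.0157  0.012 ]
wi_l [ 0.6157 -0.0501  0.076 ]
wi_r [ 0.6121 -0.0992  0.076 ]
wo_l [ 0.625  -0.0509  0.076 ]
wo_r [ 0.6204 -0.0994  0.076 ]
hf_l [ 0.5195 -0.0387  0.08  ]
hf_r [ 0.5149 -0.0937  0.08  ]
hb_l [ 0.4796 -0.0352  0.08  ]
hb_r [ 0.4739 -0.0916  0.08  ]
tTL [ 0.6084 -0.1564  0.026 ]
tTR [ 0.6042 -0.1909  0.026 ]
tBL [ 0.4954 -0.1473  0.026 ]
tBR [ 0.4913 -0.1826  0.026 ]
pin [ 0.602  -0.1734  0.036 ]
yaw -4.609188528366152 -4.653017501837097 -4.862800656227762 -4.878970890604492 -4.245020129681535 -5.310448038734009 -4.7778250467215315 -4.6233646381041185 -4.212847148830661
BL TL 0.164
BR TR 0.1641
TR TL 0.1837
BR BL 0.1836
wi_r wi_l 0.0493
wi_l wo_l 0.0092
hf_r hf_l 0.0551
tBL tTL 0.1133
tTL tTR 0.0348
(255, 120) [ 0.6185 -0.0736  0.0771]
(200, 470) [ 0.5025 -0.0628  0.0804]
(500, 400) [ 0.5205 -0.1697  0.0621]
(450, 370) [ 0.5289 -0.1541  0.0522]
(350, 250) [ 0.5633 -0.127   0.0109]
(520, 250) [ 0.5669 -0.1854  0.0269]
```

```bash
cat >> h.py <<'E'
O=np.array([.5587,-.0699,0]); yb=np.radians(-4.7)
EX=np.array([np.cos(yb),np.sin(yb),0]); EY=np.array([-np.sin(yb),np.cos(yb),0])
def B(x,y,z): return O+EX*x+EY*y+np.array([0,0,z])
E
python3 - <<'E'
from h import *
c,im,d=load('wrist1'); P=cloud(c,d)
b=lambda u,v:(140+(u+.5)/5-.5,110+(v+.5)/5-.5)
# edges
l0,l1,r0,r1=[onz(c,*b(*q),.045) for q in [(100,115),(205,445),(238,105),(326,425)]]
print(l0,l1,r0,r1)
def foot(z,*q): return onz(c,*b(*q),z)
print('nub tip',foot(.045,155,66),'flat top edge',foot(.05,270,470), foot(.045,270,472))
m=(P[...,2]>.035)&(P[...,2]<.075)&(P[...,0]>.45)&(P[...,0]<.7)&(P[...,1]>.12)&(P[...,1]<.27)
u=np.arange(640)[None,:].repeat(400,0); hsv=cv2.cvtColor(im,cv2.COLOR_BGR2HSV); m&=(hsv[...,1]<80)&(u>155)
p=P[m]; print(m.sum(),p.mean(0),p[:,2].max())
# fit cylinder axis: least squares with radius 17, horizontal
from scipy.optimize import least_squares
def f(x):
    n=np.array([np.cos(x[0]),np.sin(x[0])]); s=(p[:,:2]-[0.57,x[1]])@[-n[1],n[0]]
    return np.hypot(s,p[:,2]-x[2])-.017
r=least_squares(f,[.2,.2,.045],loss='soft_l1',f_scale=.002); print(r.x,np.degrees(r.x[0]),abs(r.fun).mean())
n=np.array([np.cos(r.x[0]),np.sin(r.x[0])]); t=(p[:,:2]-[.57,r.x[1]])@n
g=abs(r.fun)<.003; print(np.percentile(t[g],[0,1,99,100]))
for tt in np.percentile(t[g],[1,99]): print(np.array([.57,r.x[1]])+n*tt)
E
```

```text
[0.62441996 0.2210184  0.045     ] [0.53112697 0.20672124 0.045     ] [0.6271077  0.18350141 0.045     ] [0.53722559 0.17101626 0.045     ]
nub tip [0.6372257  0.20416814 0.045     ] flat top edge [0.52523654 0.18656342 0.05      ] [0.52290984 0.18906388 0.045     ]
2305 [0.58439129 0.18964072 0.05624981] 0.06413329274540688
[0.16037434 0.19358208 0.04517359] 9.18877270942981 0.0010694071264118054
[-0.04232072 -0.04087499  0.06250669  0.06349601]
[0.52964953 0.18705484]
[0.63170458 0.20356363]
```

Request:
send_rows:
  plan: "0.008 -0.05 0.03 0 0 -8.9 1;0.008 -0.1 0.06 0 0 -8.9 1;0.008 -0.15 0.1 0 0 -8.9 1;0.0083 -0.1956 0.13 0 0 -8.9 1;0.0083 -0.1956 0.13 0 0 -8.9 1;0.0083 -0.1956 0.13 0 0 -8.9 1;0.0083 -0.1956 0.13 0 0 -8.9 1"

```text
clock: 2.1
eef_pos: [0.5829, 0.196, 0.1196]
eef_rot: [3.141, 0.001, 0.158]
wrist_force: [0.1, -1.0, 0.8]
gripper_width: 0.087
```

```bash
python3 snap.py 2 wrist
```

```text
2.1 [-0.458  0.449  0.087  1.77  -0.047  0.926 -1.764] [0.5829 0.196  0.1196] [3.141e+00 1.400e-03 1.580e-01] [ 0.1 -1.   0.8] 0.08701431121264294
```

View pics/wrist2.png

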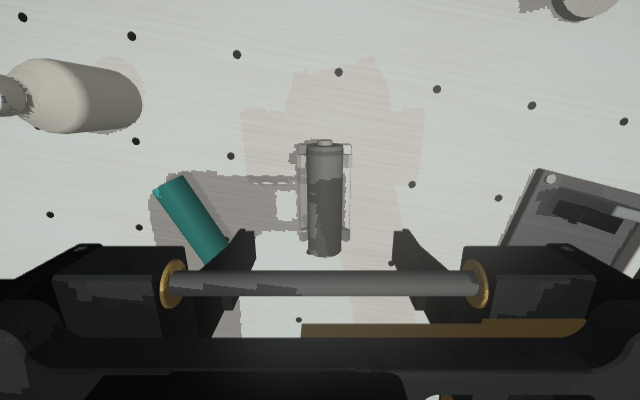

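Run:
```python
from h import *
c,im,d=load('wrist2')
print('teal',onz(c,228,262,.017),onz(c,228,262,.034),onz(c,205,285,.017))
s=ctrl.observe();R=Rot.from_euler('xyz',s['eef_rot']).as_matrix()
for n,q in dict(nub=(325,140),nubL=(317,144),sh_l=(306,146),sh_r=(343,146),fl_l=(307,252),fl_r=(342,252),fl=(325,257)).items():
    p=onz(c,*q,.045); print(n,p.round(4),(R.T@(p-s['eef_pos'])).round(4))
P=cloud(c,d); print(P[200,325],P[160,325],P[235,325])
```

```text
teal [0.47989502 0.2906256  0.017     ] [0.49080055 0.28582665 0.034     ] [0.44485439 0.31558637 0.017     ]
nub [0.6366 0.2036 0.045 ] [ 0.0536 -0.0006  0.0755]
nubL [0.6319 0.2102 0.045 ] [ 0.05   -0.0079  0.0755]
sh_l [0.6286 0.2198 0.045 ] [ 0.0481 -0.0178  0.0755]
sh_r [0.6339 0.1866 0.045 ] [0.0483 0.0158 0.0755]
fl_l [0.5222 0.2037 0.045 ] [-0.0594 -0.0184  0.0755]
fl_r [0.5279 0.1684 0.045 ] [-0.0593  0.0174  0.0755]
fl [0.5195 0.1846 0.045 ] [-0.0651  0.      0.0755]
[0.58599334 0.19547657 0.06236698] [0.62189346 0.20130508 0.0632833 ] [0.55169361 0.18990907 0.0617123 ]
```

Request:
send_rows:
  plan: "0 0 0.04 0 0 0 1;0 0 0.075 0 0 0 1;0 0 0.0936 0 0 0 1;0 0 0.0936 0 0 0 1;0 0 0.0936 0 0 0 1;0 0 0.0936 0 0 0 -1;0 0 0.0936 0 0 0 -1;0 0 0.0936 0 0 0 -1;0 0 0.0936 0 0 0 -1;0 0 0.0936 0 0 0 -1;0 0 0.0936 0 0 0 -1;0 0 0.0936 0 0 0 -1"

```text
clock: 3.35
eef_pos: [0.5833, 0.1957, 0.0267]
eef_rot: [3.142, -0.0, 0.155]
wrist_force: [0.5, -0.2, -0.4]
gripper_width: 0.039
```

Request:
send_rows:
  plan: "0 0 0 0 0 0 -1;0 0 0 0 0 0 -1;0 0 -0.03 0 0 0 -1;0 0 -0.07 0 0 0 -1;0 0 -0.12 0 0 0 -1;0 0 -0.12 0 0 0 -1;0 0 -0.12 0 0 0 -1"

```text
clock: 4.05
eef_pos: [0.5834, 0.1958, 0.1475]
eef_rot: [-3.141, -0.001, 0.155]
wrist_force: [-1.0, -0.4, -3.5]
gripper_width: 0.0312
```

```bash
python3 snap.py 3 wrist side
```

```text
4.05 [-0.461  0.418  0.092  1.746 -0.045  0.978 -1.767] [0.5834 0.1958 0.1475] [-3.141e+00 -1.500e-03  1.553e-01] [-1.  -0.4 -3.5] 0.03115727285075566
```

View pics/wrist3.png

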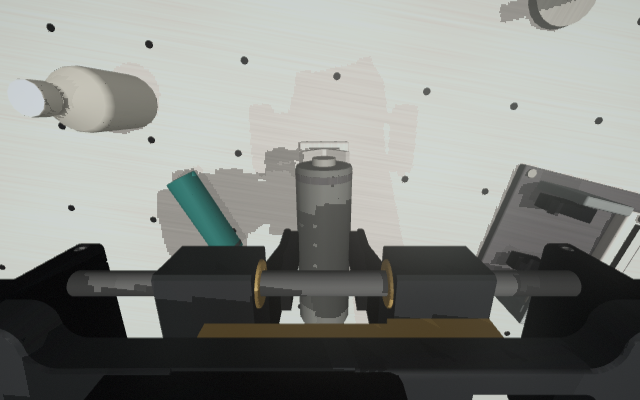

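View pics/side3.png

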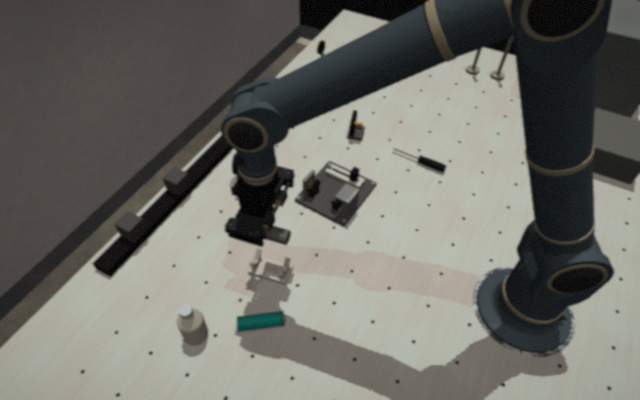

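Run:
```python
from h import *
c,im,d=load('wrist3'); P=cloud(c,d)
p0=np.array([.5834,.1958,.1475]);R=Rot.from_euler('xyz',[-3.141,-.0015,.1553]).as_matrix()
for v in range(152,235,5): print(v,((P[v,323]-p0)@R).round(4), im[v,323])
from scipy.optimize import least_squares
Q=(P-p0)@R
m=(abs(Q[...,1])<.02)&(Q[...,2]<-.012)&(Q[...,2]>-.05)&(Q[...,0]>0.015)&(Q[...,0]<.06)
p=Q[m];print(m.sum())
f=lambda x:np.hypot(p[:,1]-x[0]-x[1]*p[:,0],p[:,2]-x[2]-x[3]*p[:,0])-.017
r=least_squares(f,[0,0,-.019,0],loss='soft_l1',f_scale=.001);print(r.x,abs(r.fun).mean(),p[:,0].max())
```

```text
152 [ 0.0363 -0.0009  0.1235] [199 205 206]
157 [ 0.0545 -0.0006 -0.0182] [91 95 96]
162 [ 0.053  -0.0006 -0.0264] [164 173 174]
167 [ 0.0503 -0.0006 -0.0269] [89 93 94]
172 [ 0.0495 -0.0006 -0.0363] [128 133 133]
177 [ 0.0468 -0.0006 -0.0365] [122 127 128]
182 [ 0.0437 -0.0006 -0.0355] [105 106 108]
187 [ 0.0409 -0.0006 -0.0353] [126 132 131]
192 [ 0.0382 -0.0006 -0.0361] [125 131 130]
197 [ 0.0351 -0.0006 -0.0352] [125 130 130]
202 [ 0.0324 -0.0006 -0.0358] [125 130 130]
207 [ 0.0297 -0.0006 -0.0364] [84 89 88]
212 [ 0.0263 -0.0006 -0.0353] [83 87 88]
217 [ 0.0236 -0.0006 -0.0363] [84 88 87]
222 [ 0.0206 -0.0006 -0.0361] [83 87 86]
227 [ 0.0173 -0.0006 -0.0356] [82 86 85]
232 [ 0.014  -0.0006 -0.0353] [81 85 85]
3808
[-0.00034125 -0.00130116 -0.01933586  0.02523978] 0.0013513967776871162 0.05483985697037477
```

Request:
send_rows:
  plan: "-0.008 0.045 -0.01 0 0 4 -1;-0.016 0.09 -0.02 0 0 8 -1;-0.025 0.14 -0.03 0 0 12 -1;-0.033 0.19 -0.03 0 0 13.6 -1;-0.042 0.238 -0.03 0 0 13.6 -1;-0.0461 0.2633 -0.03 0 0 13.6 -1;-0.0461 0.2633 -0.03 0 0 13.6 -1;-0.0461 0.2633 -0.03 0 0 13.6 -1;-0.0461 0.2633 -0.03 0 0 13.6 -1"

```text
clock: 5.05
eef_pos: [0.5779, -0.0696, 0.1753]
eef_rot: [-3.141, 0.003, -0.08]
wrist_force: [-0.2, 0.2, -3.2]
gripper_width: 0.0315
```

```bash
python3 snap.py 4 wrist
```

```text
5.05 [-0.131  0.343  0.229  1.799 -0.091  1.012 -1.517] [ 0.5779 -0.0696  0.1753] [-3.1407e+00  2.7000e-03 -7.9600e-02] [-0.2  0.2 -3.2] 0.031501830563371906
```

View pics/wrist4.png

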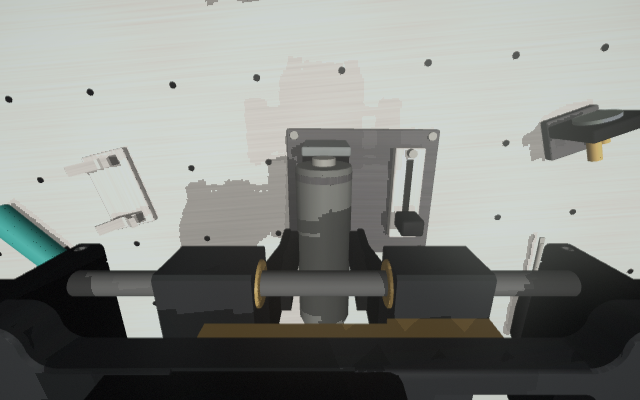

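Run:
```python
from h import *
c,im,d=load('wrist4')
cv2.imwrite('pics/w4.png',cv2.resize(im[115:250,275:455],None,fx=4.4,fy=4.4,interpolation=cv2.INTER_CUBIC))
```

```text
(no output)
```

View pics/w4.png

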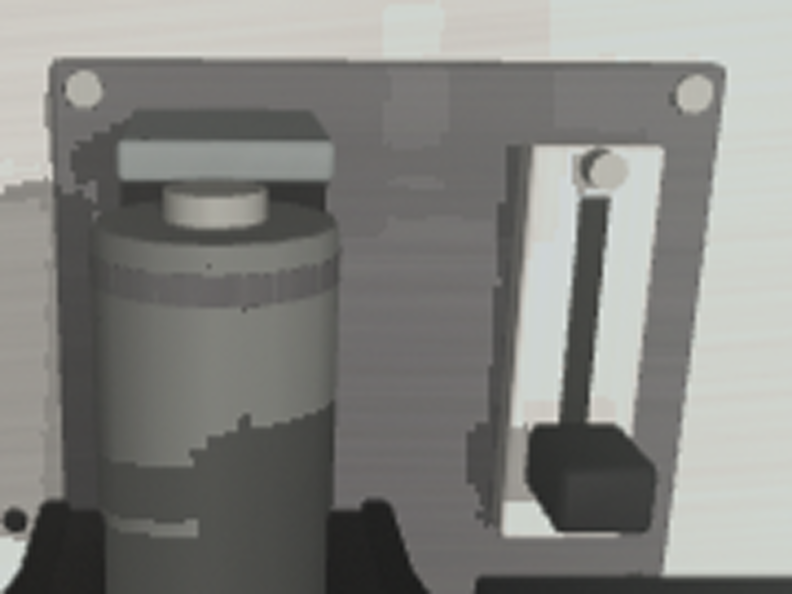

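Run:
```python
from h import *
c,im,d=load('wrist4')
b=lambda u,v:(275+(u+.5)/4.4-.5,115+(v+.5)/4.4-.5)
for k,(u,v,z) in dict(TL=(52,60,.012),TR=(725,66,.012),wi_l=(119,181,.076),wi_r=(331,181,.076),wo_l=(119,141,.076),wo_r=(332,143,.076),tTL=(527,144,.026),tTR=(663,147,.026),tBL=(502,537,.026),tBR=(634,537,.026)).items():
    p=onz(c,*b(u,v),z); q=p-O; print(k,p.round(4),'bay',(q@EX).round(4),(q@EY).round(4))
p0=ctrl.observe()['eef_pos']-O; print('tcp bay',p0@EX,p0@EY)
```

```text
TL [ 0.6394 -0.0296  0.012 ] bay 0.0771 0.0468
TR [ 0.6235 -0.212   0.012 ] bay 0.0762 -0.1363
wi_l [ 0.6153 -0.0502  0.076 ] bay 0.0548 0.0242
wi_r [ 0.6115 -0.0985  0.076 ] bay 0.055 -0.0242
wo_l [ 0.6243 -0.0512  0.076 ] bay 0.0639 0.024
wo_r [ 0.6201 -0.0992  0.076 ] bay 0.0636 -0.0241
tTL [ 0.6087 -0.1549  0.026 ] bay 0.0568 -0.0807
tTR [ 0.6051 -0.191   0.026 ] bay 0.0562 -0.1169
tBL [ 0.4941 -0.1473  0.026 ] bay -0.058 -0.0824
tBR [ 0.4911 -0.1859  0.026 ] bay -0.0578 -0.1212
tcp bay 0.019329135491205716 0.002022859898018852
```

```bash
cat >> h.py <<'E'
def tcp(Ex,Ez,th,g=18.9):
    t=np.radians(th); a=np.array([np.cos(t),np.sin(t)]); z=np.array([np.sin(t),-np.cos(t)])
    return np.array([Ex,Ez])+55*a+g*z
def tcpnow():
    s=ctrl.observe(); q=s['eef_pos']-O; R=Rot.from_euler('xyz',s['eef_rot']).as_matrix()
    th=np.degrees(np.arcsin(R[2,0])); yaw=np.degrees(np.arctan2(R[1,0],R[0,0])); 
    X=np.array([q@EX,q[2]])*1e3; t=np.radians(th); a=np.array([np.cos(t),np.sin(t)]); z=np.array([np.sin(t),-np.cos(t)])
    E=X-55*a-18.9*z
    H=np.array([-41,74.]); n=np.array([-a[1],a[0]])
    print('clk',s['clock'],'tcp',X.round(1),'y',round(q@EY*1e3,1),'th',th.round(2),'yaw',yaw.round(2),'roll',np.degrees(R[2,1]).round(2),'E',E.round(1),'hoodclr',(n@(H-E)-17).round(1),'F',s['wrist_force'].round(1),'w',s['gripper_width'],'q6',s['qpos'].round(2))
E
python3 - <<'E'
from h import *
tcpnow()
for E in [(-28,101,30),(-28,51,30),(-42,50,30),(-46,49.5,28),(-50,49.5,27),(-52,49.5,25),(-54.5,49,22),(-56.5,49,17),(-58,49,10),(-58,49,5),(-58,49,0),(-55,49,0)]:
    x=tcp(*E); print(E,x.round(1),'rel',(x[0]-19.9).round(1),(176.4-x[1]).round(1))
E
```

```text
clk 5.1 tcp [ 19.3 175.7] y 2.0 th -0.12 yaw -4.53 roll -0.05 E [-35.6 194.7] hoodclr -137.7 F [-0.7 -0.  -2.6] w 0.031811656495067314 q6 [-0.13  0.34  0.23  1.8  -0.09  1.01 -1.52]
(-28, 101, 30) [ 29.1 112.1] rel 9.2 64.3
(-28, 51, 30) [29.1 62.1] rel 9.2 114.3
(-42, 50, 30) [15.1 61.1] rel -4.8 115.3
(-46, 49.5, 28) [11.4 58.6] rel -8.5 117.8
(-50, 49.5, 27) [ 7.6 57.6] rel -12.3 118.8
(-52, 49.5, 25) [ 5.8 55.6] rel -14.1 120.8
(-54.5, 49, 22) [ 3.6 52.1] rel -16.3 124.3
(-56.5, 49, 17) [ 1.6 47. ] rel -18.3 129.4
(-58, 49, 10) [-0.6 39.9] rel -20.5 136.5
(-58, 49, 5) [-1.6 35. ] rel -21.5 141.4
(-58, 49, 0) [-3.  30.1] rel -22.9 146.3
(-55, 49, 0) [ 0.  30.1] rel -19.9 146.3
```

Go to the tilted staging pose above the bay first.

Request:
send_rows:
  plan: "0.005 0 0.01 0 8 0 -1;0.009 0 0.02 0 16 0 -1;0.0092 0 0.03 0 24 0 -1;0.0092 0 0.045 0 30 0 -1;0.0092 0 0.0643 0 30 0 -1;0.0092 0 0.0643 0 30 0 -1;0.0092 0 0.0643 0 30 0 -1;0.0092 0 0.0643 0 30 0 -1;0.0092 0 0.0643 0 30 0 -1"

```text
clock: 6.0
eef_pos: [0.5871, -0.07, 0.1115]
eef_rot: [-3.142, -0.522, -0.078]
wrist_force: [0.8, -0.0, -2.9]
gripper_width: 0.0313
```

```bash
python3 -c "
from h import *
tcpnow()"; python3 snap.py 5 side scene wrist; python3 -c "
from h import *
tcpnow()
im=cv2.imread('pics/side5.png'); cv2.imwrite('pics/side5z.png',cv2.resize(im[130:250,230:420],None,fx=4,fy=4,interpolation=cv2.INTER_CUBIC))"
```

```text
clk 6.0 tcp [ 28.4 111.5] y 2.3 th 29.88 yaw -4.49 roll -0.0 E [-28.7 100.5] hoodclr -33.9 F [ 0.8 -0.  -2.9] w 0.03126103667319012 q6 [-0.54  0.3   0.69  2.27 -1.02  0.21 -0.62]
6.0 [-0.543  0.296  0.686  2.266 -1.021  0.215 -0.617] [ 0.5871 -0.07    0.1115] [-3.1415 -0.5215 -0.0784] [ 0.8 -0.  -2.9] 0.03126103667319012
clk 6.15 tcp [ 29.3 112.6] y 1.2 th 30.01 yaw -4.59 roll -0.04 E [-27.8 101.4] hoodclr -34.2 F [-1.1  0.2 -2.4] w 0.03119164555586114 q6 [-0.54  0.29  0.68  2.26 -1.02  0.21 -0.62]
```

View pics/side5z.png

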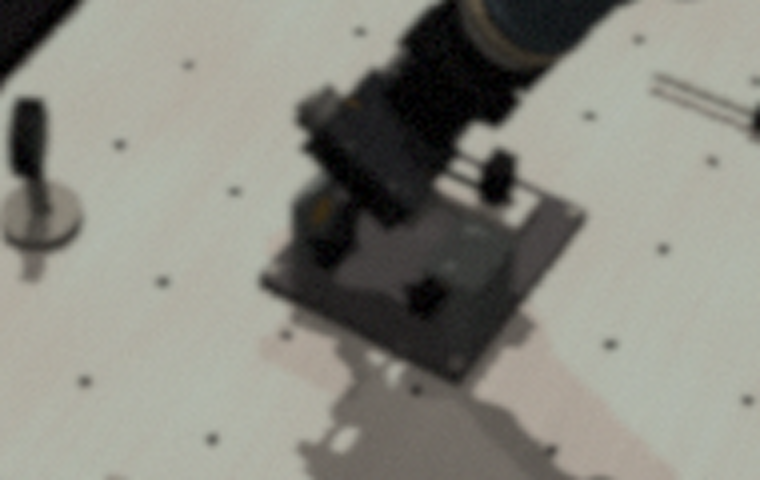

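View pics/wrist5.png

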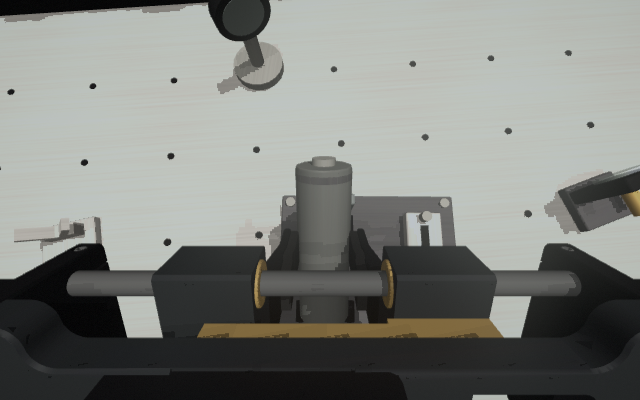

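```bash
cat > kin.py <<'E'
from h import *
from scipy.optimize import least_squares
D=[([-0.02890525,0.46943944,-0.0485808,1.53370129,0.024083,1.14100799,-0.08229237],[.674347,0,.199298],[-3.13962,.00006,1.57082]),
([-.232,.263,.197,1.724,-.055,1.16,-1.59],[.5747,.0001,.2501],[3.1414,.0006,.0004]),
([-.458,.449,.087,1.77,-.047,.926,-1.764],[.5829,.1960,.1196],[3.141,.0014,.158]),
([-.461,.418,.092,1.746,-.045,.978,-1.767],[.5834,.1958,.1475],[-3.141,-.0015,.1553]),
([-.131,.343,.229,1.799,-.091,1.012,-1.517],[.5779,-.0696,.1753],[-3.1407,.0027,-.0796]),
([-.543,.296,.686,2.266,-1.021,.215,-.617],[.5871,-.07,.1115],[-3.1415,-.5215,-.0784])]
def rz(a): return Rot.from_euler('z',a).as_matrix()
def ry(a): return Rot.from_euler('y',a).as_matrix()
def fk2(q,p):
    # p: h,L1,e1,e2,L2,e3,L3,s,q7off
    R=rz(q[0]); x=np.array([0,0,p[0]]); R=R@ry(q[1])@rz(q[2])
    x=x+R@[p[2],0,p[1]]; R=R@ry(q[3]); x=x+R@[p[3],0,p[4]]; R=R@rz(q[4])@ry(q[5])
    x=x+R@[p[5],0,p[6]]; R=R@rz(q[6]+p[7]); return x,R
def res(p):
    o=[]
    for q,x,r in D:
        X,R=fk2(q,p); o+=list((X-x)*1000/1.0); o+=list(Rot.from_matrix(R.T@Rot.from_euler('xyz',r).as_matrix()).as_rotvec()*300)
    return np.array(o+list(np.array([p[2],p[3],p[5]])*3))
best=None
for off in (0,h,-h,np.pi):
    r=least_squares(res,[.34,.5,0,0,.45,0,.4,off])
    if best is None or r.cost<best.cost: best=r
P0=best.x
if __name__=='__main__':
    print(P0.round(4),best.cost); print(res(P0).reshape(-1)[:36].reshape(6,6).round(1))
E
python3 kin.py
```

```text
[1.6141 0.2397 0.3525 0.5798 0.9024 0.3495 0.5749 4.1334] 525700.1671802268
[[-2.820e+01 -6.200e+01 -9.000e+00 -0.000e+00 -0.000e+00 -7.688e+02]
 [ 7.380e+01  3.700e+00  3.960e+01 -1.000e-01 -2.000e-01  1.735e+02]
 [-1.627e+02 -3.359e+02 -2.220e+01 -4.000e-01 -1.000e-01  7.890e+01]
 [-1.126e+02 -3.552e+02 -1.620e+01  4.000e-01  1.000e-01  8.040e+01]
 [-6.890e+01  1.616e+02  5.900e+00  6.000e-01  0.000e+00  2.215e+02]
 [-2.200e+00  1.990e+01  1.900e+00 -2.270e+01 -6.600e+00  2.145e+02]]
```

```bash
python3 - <<'E'
s=open('kin.py').read()
s=s.replace("def fk2(q,p):\n","S=np.ones(7)\ndef fk2(q,p):\n    q=np.asarray(q)*S\n")
a=s.index("best=None"); b=s.index("P0=best.x")
s=s[:a]+'''import itertools
best=None
for sg in itertools.product((1,-1),repeat=3):
    S=np.array([-1,1,sg[0],1,sg[1],1,sg[2]])
    for off in (0.,h,-h,np.pi):
        r=least_squares(res,[.34,.5,0,0,.45,0,.4,off],max_nfev=60)
        if best is None or r.cost<best.cost: best=r; bS=S
S=bS
'''+s[b:]
s=s.replace("print(P0","print(S,P0")
open('kin.py','w').write(s)
E
python3 kin.py
```

```text
[-1  1 -1  1 -1  1 -1] [ 0.4568  0.4081  0.0423  0.0331  0.5025 -0.0044  0.3589  1.5708] 3507.272530938576
[[ -7.5  46.    3.1   0.    0.    0. ]
 [ 21.3  32.2   0.1   0.1  -0.2   0. ]
 [-26.1  26.8  -1.3  -0.   -0.    0. ]
 [-19.3  29.3  -1.3   0.1  -0.    0.1]
 [  5.4  25.7  -2.2   0.1  -0.1  -0. ]
 [ -0.7  -3.4   1.6  -0.2   0.1  -0.1]]
```

```bash
python3 - <<'E'
s=open('kin.py').read()
s=s.replace("x=np.array([0,0,p[0]])","x=R@np.array([p[8],p[9],p[0]])")
s=s.replace("R@[p[2],0,p[1]]","R@[p[2],p[10],p[1]]").replace("R@[p[3],0,p[4]]","R@[p[3],p[11],p[4]]").replace("R@[p[5],0,p[6]]","R@[p[5],p[12],p[6]]")
s=s.replace(".45,0,.4,off]",".45,0,.4,off,0,0,0,0,0]").replace("np.array([p[2],p[3],p[5]])*3","np.array([p[2],p[3],p[5],p[8],p[9],p[10],p[11],p[12]])*5")
open('kin.py','w').write(s)
E
python3 kin.py
```

```text
[-1  1 -1  1 -1  1 -1] [ 2.3800e-01  5.5280e-01 -1.0000e-03 -1.1000e-03  4.6640e-01 -7.0000e-04
  3.3760e-01  1.5708e+00  7.0000e-04 -2.5400e-02 -8.4000e-03 -8.4000e-03
 -0.0000e+00] 0.12196327714939853
[[-0.   0.   0.   0.   0.   0. ]
 [ 0.  -0.1 -0.1  0.1 -0.2  0. ]
 [-0.   0.1 -0.1 -0.  -0.   0. ]
 [ 0.  -0.1  0.1  0.1 -0.   0.1]
 [-0.   0.1  0.1  0.1 -0.1 -0. ]
 [ 0.  -0.  -0.  -0.2  0.1 -0.1]]
```

```bash
cat > ik.py <<'E'
from kin import *
lo=np.array([-2.59,-.33,-1.39,.1,-1.04,.21,-2.66]);hi=np.array([2.59,1.99,1.29,2.45,4.18,1.99,2.66])
def pose(Ex,Ez,th,flip=False,grel=0):
    # grel: tool lean minus cell lean (deg)
    t=np.radians(th); C=np.array([Ex,Ez])+55*np.array([np.cos(t),np.sin(t)])
    l=np.radians(th+grel); X=C+18.9*np.array([np.sin(l),-np.cos(l)])
    R=rz(yb)@ry(-l)@np.diag([1.,-1,-1])
    if flip: R=R@rz(np.pi)
    return O+EX*X[0]/1e3+np.array([0,0,X[1]/1e3]),R
def ik(x,R,q0):
    def f(q):
        X,r=fk2(q,P0); return np.r_[(X-x)*10,Rot.from_matrix(r.T@R).as_rotvec(),(q-q0)*1e-4]
    s=least_squares(f,np.clip(q0,lo+1e-3,hi-1e-3),bounds=(lo,hi)); return s.x,np.abs(s.fun[:6]).max()
E
python3 - <<'E'
from ik import *
rng=np.random.default_rng(0)
for flip in (False,True):
  for E in [(-28,101,30),(-33,54,27),(-50,49.5,27),(-55,49,0)]:
    x,R=pose(*E,flip=flip); sol=[]
    for k in range(60):
        q,e=ik(x,R,rng.uniform(lo,hi))
        if e<2e-3: sol.append(q)
    print(flip,E,len(sol))
    if sol:
        sol=np.array(sol); m=np.minimum(sol-lo,hi-sol).min(1); o=np.argsort(-m)[:3]
        for i in o: print('  ',m[i].round(2),sol[i].round(2))
        n=sol[sol[:,4]<0.2]; 
        if len(n): 
            mm=np.minimum(n-lo,hi-n).min(1); print('   neg best',mm.max().round(3),n[mm.argmax()].round(2))
E
```

```text
False (-28, 101, 30) 26
   0.06 [ 0.62  0.32 -0.68  2.21  1.02  0.27 -2.57]
   0.01 [ 0.47  0.29 -0.5   2.22  0.86  0.22 -2.43]
   0.0 [ 0.46  0.29 -0.48  2.22  0.85  0.21 -2.42]
   neg best 0.0 [-0.53  0.29  0.68  2.27 -1.01  0.21 -0.62]
False (-33, 54, 27) 20
   0.0 [ 0.43  0.38 -0.46  2.22  1.1   0.21 -2.66]
   0.0 [ 0.43  0.38 -0.46  2.22  1.1   0.21 -2.66]
   0.0 [ 0.43  0.38 -0.46  2.22  1.1   0.21 -2.66]
False (-50, 49.5, 27) 0
False (-55, 49, 0) 27
   0.53 [ 0.59  0.61 -0.72  1.92  0.54  0.82 -2.08]
   0.53 [ 0.58  0.6  -0.71  1.92  0.53  0.81 -2.07]
   0.52 [ 0.53  0.58 -0.64  1.93  0.48  0.79 -2.03]
   neg best 0.503 [ 0.24  0.51 -0.25  1.94  0.18  0.71 -1.77]
True (-28, 101, 30) 39
   0.26 [ 0.94  0.47 -1.1   2.19  1.28  0.47  0.38]
   0.25 [ 0.97  0.49 -1.14  2.19  1.31  0.5   0.36]
   0.23 [ 0.98  0.51 -1.16  2.19  1.32  0.52  0.36]
   neg best 0.0 [-0.53  0.29  0.68  2.27 -1.01  0.21  2.52]
True (-33, 54, 27) 40
   0.25 [ 0.93  0.62 -1.13  2.2   1.44  0.58  0.26]
   0.25 [ 0.9   0.6  -1.09  2.2   1.42  0.55  0.27]
   0.25 [ 0.88  0.57 -1.05  2.2   1.41  0.52  0.27]
True (-50, 49.5, 27) 30
   0.21 [ 0.95  0.62 -1.15  2.24  1.48  0.58  0.21]
   0.21 [ 0.93  0.6  -1.12  2.24  1.47  0.56  0.22]
   0.21 [ 0.91  0.58 -1.09  2.24  1.46  0.54  0.22]
True (-55, 49, 0) 37
   0.53 [ 0.68  0.66 -0.86  1.92  0.65  0.87  0.97]
   0.53 [ 0.67  0.65 -0.85  1.92  0.64  0.86  0.98]
   0.53 [ 0.67  0.65 -0.85  1.92  0.64  0.86  0.98]
   neg best 0.497 [ 0.19  0.5  -0.19  1.95  0.14  0.71  1.41]
```

Run:
```python
from ik import *
for g in (-12,-15,-18):
  q=np.array([-.131,.343,.229,1.799,-.091,1.012,-1.517])
  for E in [(-28,101,28),(-33,54,27),(-50,49.5,27),(-54.5,49,22),(-58,49,10),(-58,49,0),(-55,49,0)]:
    x,R=pose(*E,grel=g); q,e=ik(x,R,q); print(g,E,e.round(5),q.round(2),np.minimum(q-lo,hi-q).min().round(2))
```

```text
-12 (-28, 101, 28) 0.0 [-0.12  0.31  0.2   2.07 -0.12  0.49 -1.5 ] 0.28
-12 (-33, 54, 27) 0.0 [-0.09  0.38  0.17  2.1  -0.14  0.41 -1.47] 0.2
-12 (-50, 49.5, 27) 0.0 [-0.09  0.37  0.17  2.14 -0.14  0.38 -1.47] 0.17
-12 (-54.5, 49, 22) 0.0 [-0.1   0.4   0.18  2.09 -0.14  0.49 -1.48] 0.28
-12 (-58, 49, 10) 0.0 [-0.09  0.49  0.19  1.94 -0.13  0.76 -1.48] 0.51
-12 (-58, 49, 0) 0.0 [-0.08  0.59  0.19  1.81 -0.13  0.96 -1.48] 0.64
-12 (-55, 49, 0) 0.0 [-0.08  0.59  0.19  1.81 -0.13  0.97 -1.48] 0.64
-15 (-28, 101, 28) 0.0 [-0.12  0.32  0.21  2.03 -0.11  0.57 -1.5 ] 0.36
-15 (-33, 54, 27) 0.0 [-0.1   0.4   0.18  2.06 -0.14  0.48 -1.47] 0.27
-15 (-50, 49.5, 27) 0.0 [-0.1   0.38  0.18  2.1  -0.14  0.46 -1.48] 0.25
-15 (-54.5, 49, 22) 0.0 [-0.1   0.41  0.18  2.05 -0.13  0.57 -1.48] 0.36
-15 (-58, 49, 10) 0.0 [-0.09  0.52  0.19  1.9  -0.13  0.82 -1.48] 0.55
-15 (-58, 49, 0) 0.0 [-0.08  0.61  0.19  1.77 -0.13  1.03 -1.48] 0.68
-15 (-55, 49, 0) 0.0 [-0.08  0.62  0.19  1.77 -0.13  1.03 -1.48] 0.68
-18 (-28, 101, 28) 0.0 [-0.12  0.34  0.21  1.99 -0.11  0.64 -1.5 ] 0.43
-18 (-33, 54, 27) 0.0 [-0.1   0.41  0.19  2.02 -0.14  0.56 -1.48] 0.35
-18 (-50, 49.5, 27) 0.0 [-0.1   0.4   0.19  2.07 -0.14  0.53 -1.48] 0.32
-18 (-54.5, 49, 22) 0.0 [-0.1   0.43  0.19  2.01 -0.13  0.64 -1.48] 0.43
-18 (-58, 49, 10) 0.0 [-0.09  0.54  0.19  1.86 -0.13  0.89 -1.48] 0.59
-18 (-58, 49, 0) 0.0 [-0.08  0.64  0.19  1.74 -0.13  1.09 -1.48] 0.71
-18 (-55, 49, 0) 0.0 [-0.08  0.65  0.2   1.73 -0.13  1.1  -1.48] 0.72
```

Request:
send_rows:
  plan: "0.012 0 -0.03 0 0 0 -1;0.0242 0 -0.0603 0 -8 0 -1;0.0242 0 -0.0603 0 -16 0 -1;0.0242 0 -0.0603 0 -24 0 -1;0.0242 0 -0.0603 0 -30 0 -1;0.0242 0 -0.0603 0 -30 0 -1;0.0242 0 -0.0603 0 -30 0 -1;0.0242 0 -0.0603 0 -30 0 -1"

```text
clock: 6.95
eef_pos: [0.577, -0.0721, 0.1765]
eef_rot: [-3.14, -0.0, -0.084]
wrist_force: [0.1, -0.9, -2.6]
gripper_width: 0.0312
```

```bash
python3 -c "
from h import *
tcpnow()"
```

```text
clk 6.95 tcp [ 18.4 176.5] y -0.7 th 0.01 yaw -4.8 roll -0.08 E [-36.6 195.4] hoodclr -138.4 F [ 0.1 -0.9 -2.6] w 0.031181829410350144 q6 [-0.71  0.52  1.07  1.83 -0.51  1.1  -1.1 ]
```

Request:
send_rows:
  plan: "-0.003 -0.045 0 0 0 -4 -1;-0.006 -0.09 0 0 0 -8 -1;-0.009 -0.14 0 0 0 -12 -1;-0.012 -0.19 0 0 0 -13.6 -1;-0.015 -0.238 0 0 0 -13.6 -1;-0.0171 -0.2667 0 0 0 -13.6 -1;-0.0171 -0.2667 0.04 0 0 -13.6 -1;-0.0171 -0.2667 0.07 0 0 -13.6 -1;-0.0171 -0.2667 0.09 0 0 -13.6 -1;-0.0171 -0.2667 0.09 0 0 -13.6 -1;-0.0171 -0.2667 0.09 0 0 -13.6 -1"

```text
clock: 8.05
eef_pos: [0.5831, 0.1953, 0.0879]
eef_rot: [-3.141, -0.001, 0.154]
wrist_force: [0.4, -0.3, -2.4]
gripper_width: 0.0313
```

```bash
python3 -c "
from h import *
s=ctrl.observe();print(s)"|head -3; python3 snap.py 6 wrist
python3 - <<'E'
import sys; sys.argv=['',]
from h import *
s=ctrl.observe();print(s['eef_pos'],s['eef_rot'])
E
```

```text
{'clock': 8.05, 'qpos': array([-1.01648569,  0.64820689,  0.91244163,  1.82988111, -0.61675246,
        0.9739773 , -1.25383797]), 'qvel': array([-2.31800224e-04, -1.15271574e-02,  1.94278810e-02, -3.17496062e-02,
       -1.54701473e-03,  8.03470647e-05,  1.51226062e-03]), 'joint_torque': array([-2.65088165e-01, -4.37752247e+01,  1.23580045e+01, -1.76474923e+01,
8.05 [-1.016  0.648  0.912  1.83  -0.617  0.974 -1.254] [0.5831 0.1953 0.0879] [-3.1406e+00 -1.3000e-03  1.5450e-01] [ 0.4 -0.3 -2.4] 0.03128728377436984
[0.58388618 0.19544407 0.08853887] [-3.14040621e+00 -2.81150833e-03  1.54625612e-01]
```

View pics/wrist6.png

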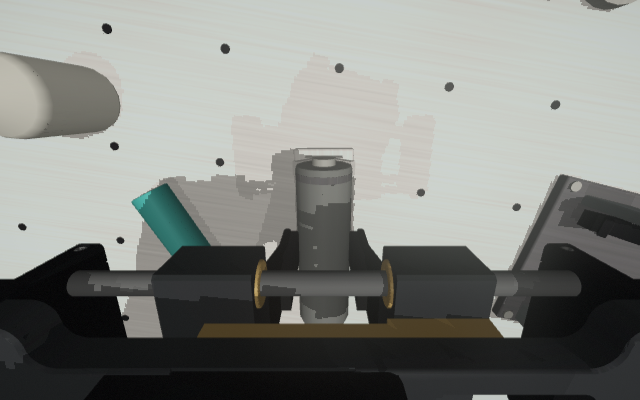

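Request:
send_rows:
  plan: "0 0 0.03 0 0 0 -1;0 0 0.05 0 0 0 -1;0 0 0.059 0 0 0 -1;0 0 0.059 0 0 0 -1;0 0 0.059 0 0 0 -1;0 0 0.059 0 0 0 0.7;0 0 0.059 0 0 0 0.7;0 0 0.059 0 0 0 0.7;0 0 0.059 0 0 0 0.7;0 0 0.059 0 0 0 0.7"

```text
clock: 9.1
eef_pos: [0.5835, 0.1957, 0.0281]
eef_rot: [-3.141, -0.001, 0.155]
wrist_force: [-0.4, 0.0, -0.3]
gripper_width: 0.0634
```

Request:
send_rows:
  plan: "-0.0024 0 0 0 -7 0 0.7;-0.0048 0 -0.001 0 -15 0 0.7;-0.0048 0 -0.001 0 -15 0 0.7;-0.0048 0 -0.001 0 -15 0 0.7;-0.0048 0 -0.001 0 -15 0 0.7"

```text
clock: 9.6
eef_pos: [0.5777, 0.1945, 0.0288]
eef_rot: [-3.141, 0.261, 0.155]
wrist_force: [-0.0, -0.6, 0.2]
gripper_width: 0.074
```

```bash
python3 snap.py 7 wrist; python3 -c "
from h import *
tcpnow()"
```

```text
9.6 [-0.875  0.834  0.817  1.661 -0.618  1.217 -1.258] [0.5777 0.1945 0.0288] [-3.1414  0.2614  0.1547] [-0.  -0.6  0.2] 0.07396160270670109
clk 9.65 tcp [-2.8 29. ] y 265.3 th -14.98 yaw 8.87 roll -0.03 E [-51.1  61.5] hoodclr -2.3 F [-0.1 -0.8 -0. ] w 0.07383020104020128 q6 [-0.88  0.83  0.82  1.66 -0.62  1.22 -1.26]
```

View pics/wrist7.png

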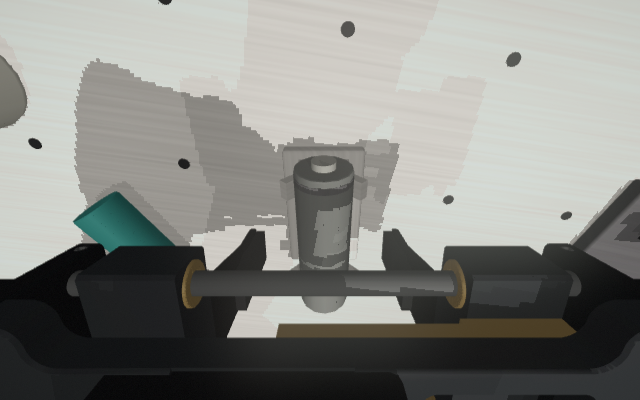

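Request:
send_rows:
  plan: "0 0 0 0 0 0 -1;0 0 0 0 0 0 -1;0 0 0 0 0 0 -1;0 0 0 0 0 0 -1;0 0 0 0 0 0 -1;0 0 0 0 0 0 -1;0 0 0 0 0 0 -1;0 0 0 0 0 0 -1;-0.008 0 -0.029 0 0 0 -1;-0.02 0 -0.073 0 0 0 -1;-0.031 0 -0.116 0 0 0 -1;-0.031 0 -0.116 0 0 0 -1"

```text
clock: 10.85
eef_pos: [0.5826, 0.1945, 0.1545]
eef_rot: [-3.14, 0.251, 0.155]
wrist_force: [1.4, -0.9, -2.0]
gripper_width: 0.0306
```

```bash
python3 snap.py 8 wrist
python3 - <<'E'
from h import *
from scipy.optimize import least_squares
c,im,d=load('wrist8'); P=cloud(c,d)
s=ctrl.observe();p0=s['eef_pos'];R=Rot.from_euler('xyz',s['eef_rot']).as_matrix()
Q=(P-p0)@R; t=np.radians(15)
# coordinates of cell: x along cell (tilted +15 in tool = nub up)
for v in range(150,235,5): print(v,Q[v,324].round(4))
E
```

```text
10.85 [-0.917  0.702  0.901  1.573 -0.521  1.4   -1.323] [0.5826 0.1945 0.1545] [-3.1404  0.2507  0.1553] [ 1.4 -0.9 -2. ] 0.03061162023670139
150 [0.0379 0.0008 0.1353]
155 [0.0317 0.0008 0.1382]
160 [ 0.0557  0.0005 -0.0346]
165 [ 0.0538  0.0005 -0.0392]
170 [ 0.0518  0.0005 -0.0426]
175 [ 0.049   0.0005 -0.0423]
180 [ 0.0476  0.0005 -0.0477]
185 [ 0.046   0.0005 -0.0517]
190 [ 0.0429  0.0005 -0.0498]
195 [ 0.0403  0.0005 -0.0498]
200 [ 0.0376  0.0005 -0.05  ]
205 [ 0.0342  0.0005 -0.0478]
210 [ 0.0309  0.0005 -0.0463]
215 [ 0.028   0.0006 -0.0463]
220 [ 0.0246  0.0006 -0.0451]
225 [ 0.0215  0.0006 -0.0447]
230 [ 0.0174  0.0006 -0.0421]
```

View pics/wrist8.png

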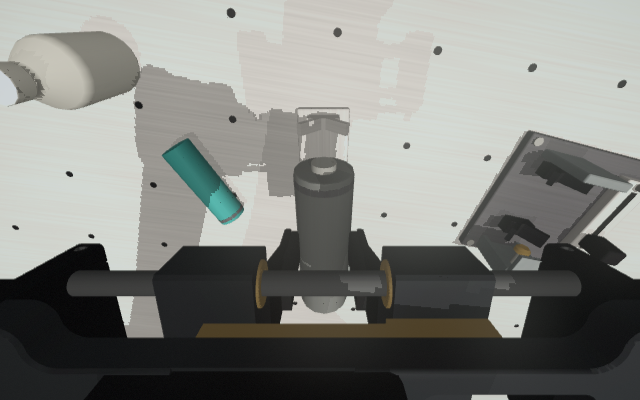

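Run:
```python
from h import *
from scipy.optimize import least_squares
c,im,d=load('wrist8'); P=cloud(c,d)
s=ctrl.observe();p0=s['eef_pos'];R=Rot.from_euler('xyz',s['eef_rot']).as_matrix(); print(p0,s['eef_rot'])
Q=(P-p0)@R
m=(abs(Q[...,1])<.019)&(Q[...,2]<-.012)&(Q[...,2]>-.06)&(Q[...,0]>0.014)&(Q[...,0]<.046); vv=np.arange(400)[:,None].repeat(640,1); m&=(vv>186)&(vv<235)
p=Q[m];print(m.sum())
def f(x):
    n=np.array([np.cos(x[1]),0,-np.sin(x[1])]); r=p-[0,x[2],x[0]]; return np.linalg.norm(r-np.outer(r@n,n),axis=1)-.017
r=least_squares(f,[-.019,.26,0],loss='soft_l1',f_scale=.001);print(r.x,np.degrees(r.x[1]),abs(r.fun).mean())
x=r.x; n=np.array([np.cos(x[1]),0,-np.sin(x[1])]); 
# nub / shoulder extents along axis
m2=(abs(Q[...,1])<.02)&(Q[...,2]<-.005)&(Q[...,2]>-.06)&(Q[...,0]>0.01)&(Q[...,0]<.075)
q=Q[m2]-[0,x[2],x[0]]; t=q@n; rr=np.linalg.norm(q-np.outer(t,n),axis=1)
print('nub t',np.percentile(t[(rr<.006)&(t>.03)],[5,50,95]) ,'shoulder',np.percentile(t[(rr>.009)&(rr<.015)&(t>.03)],[5,50,95]))
```

```text
[0.58058924 0.1947853  0.15139251] [-3.14043405  0.25573419  0.15545316]
2605
[-1.98879384e-02  2.84649905e-01  2.16648942e-04] 16.309238191626857 0.0003467132667788699
nub t [0.05669023 0.05729254 0.05774005] shoulder [0.0528032  0.0533077  0.05382104]
```

```bash
cat > cellfit.py <<'E'
from h import *
from scipy.optimize import least_squares
def cellfit(tag):
    c,im,d=load('wrist'+tag); P=cloud(c,d)
    # tool pose from camera pose (fixed mount)
    Rc=np.array([[0.001,1,0.001],[-.954,.001,-.299],[-.299,0,.954]]); # cam<-tool
    U,_,V=np.linalg.svd(Rc); Rc=U@V
    R=c[1].T@Rc; p0=-c[1].T@c[2]-R@np.array([.08283,-.0003,-.18493])
    Q=(P-p0)@R; vv=np.arange(400)[:,None].repeat(640,1)
    m=(abs(Q[...,1])<.019)&(Q[...,2]<-.012)&(Q[...,2]>-.06)&(Q[...,0]>0.014)&(Q[...,0]<.046)&(vv>186)&(vv<235)
    p=Q[m]
    def f(x):
        n=np.array([np.cos(x[1]),x[3],-np.sin(x[1])]); n/=np.linalg.norm(n); r=p-[0,x[2],x[0]]; return np.linalg.norm(r-np.outer(r@n,n),axis=1)-.017
    r=least_squares(f,[-.019,.26,0,0],loss='soft_l1',f_scale=.001); x=r.x
    n=np.array([np.cos(x[1]),x[3],-np.sin(x[1])]); n/=np.linalg.norm(n)
    m2=(abs(Q[...,1])<.02)&(Q[...,2]<-.005)&(Q[...,2]>-.06)&(Q[...,0]>0.01)&(Q[...,0]<.075)
    q=Q[m2]-[0,x[2],x[0]]; t=q@n; rr=np.linalg.norm(q-np.outer(t,n),axis=1)
    tip=np.median(t[(rr<.006)&(t>.03)]); sh=np.median(t[(rr>.009)&(rr<.015)&(t>.03)])
    C=np.array([0,x[2],x[0]])+n*((tip+sh+.004)/2-.055)
    print('tool',p0.round(4),'cell tilt',np.degrees(x[1]).round(2),'yaw',np.degrees(x[3]).round(2),'tip',tip.round(4),sh.round(4),'centre in tool',C.round(4),'res',abs(r.fun).mean().round(5))
    return x,C
if __name__=='__main__':
    import sys; cellfit(sys.argv[1])
E
python3 cellfit.py 8; python3 cellfit.py 3;python3 cellfit.py 4;python3 cellfit.py 6;python3 cellfit.py 5
```

```text
tool [0.5818 0.1943 0.1547] cell tilt 16.04 yaw 0.04 tip 0.0571 0.0531 centre in tool [ 0.002  -0.0005 -0.017 ] res 0.00035
tool [0.5828 0.1956 0.1476] cell tilt 0.27 yaw 0.03 tip 0.0551 0.0511 centre in tool [ 0.0001 -0.0004 -0.0184] res 0.0004
tool [ 0.5772 -0.0697  0.1754] cell tilt 0.22 yaw -0.29 tip 0.0551 0.0511 centre in tool [ 0.0001 -0.0003 -0.0184] res 0.00038
tool [0.5824 0.1951 0.0879] cell tilt 0.13 yaw -0.15 tip 0.0551 0.0511 centre in tool [ 0.0001 -0.0004 -0.0185] res 0.0004
tool [ 0.5874 -0.0707  0.1123] cell tilt 0.04 yaw -0.25 tip 0.055 0.051 centre in tool [ 0.     -0.0003 -0.0185] res 0.0004
```

```bash
cat > plan.py <<'E'
from h import *
CT=[2.0,17.0,16.0]
def pose2(Ex,Ez,th,dy=0):
    t=np.radians(th); C=np.array([Ex,Ez])+55*np.array([np.cos(t),np.sin(t)])
    l=np.radians(th-CT[2]); X=C-CT[0]*np.array([np.cos(l),np.sin(l)])+CT[1]*np.array([np.sin(l),-np.cos(l)])
    R=Rot.from_euler('z',yb).as_matrix()@Rot.from_euler('y',-l).as_matrix()@np.diag([1.,-1,-1])
    return O+EX*X[0]/1e3+EY*dy/1e3+np.array([0,0,X[1]/1e3]),R
def rel(p0,R0,p,R):
    return (R0.T@(p-p0)).round(4),np.degrees(Rot.from_matrix(R0.T@R).as_rotvec()).round(2)
def cellnow(verbose=True):
    s=ctrl.observe(); q=s['eef_pos']-O; R=Rot.from_euler('xyz',s['eef_rot']).as_matrix()
    l=np.arcsin(R[2,0]); X=np.array([q@EX,q[2]])*1e3; 
    C=X+CT[0]*np.array([np.cos(l),np.sin(l)])-CT[1]*np.array([np.sin(l),-np.cos(l)])
    th=np.degrees(l)+CT[2]; t=np.radians(th); a=np.array([np.cos(t),np.sin(t)]); n=np.array([-a[1],a[0]]); E=C-55*a
    top=E+17*n; bl=E-17*n; tt=(55-bl[0])/a[0]
    print('clk',s['clock'],'E',E.round(1),'th',th.round(2),'C',C.round(1),'y',round(q@EY*1e3,1),'yaw',np.degrees(np.arctan2(R[1,0],R[0,0])).round(2),'hoodclr',(n@(np.array([-41,74])-E)-17).round(1),'botline@x55 z',(bl+tt*a)[1].round(1),'shoulder',(bl+106*a).round(1),'nubbot',(E+110*a-7*n).round(1),'F',s['wrist_force'].round(1),'w',s['gripper_width'].round(4),'q',s['qpos'].round(2))
E
python3 - <<'E'
from plan import *
p0=np.array([.5786,.1949,.1485]); R0=Rot.from_euler('zy',[0,0]).as_matrix()
R0=Rot.from_euler('z',np.radians(8.9)).as_matrix()@Rot.from_euler('y',np.radians(15)).as_matrix()@np.diag([1.,-1,-1])
for E in [(-31,110,28)]:
    p,R=pose2(*E); print(p,rel(p0,R0,p,R))
    for f in (.2,.4,.6,.8): print((R0.T@(p0+f*(p-p0)+[0,0,.03]-p0)).round(4))
s=ctrl.observe(); print(s['eef_pos'],s['eef_rot'])
E
```

```text
[ 0.57777596 -0.07146833  0.1187766 ] (array([-0.0329,  0.263 ,  0.0396]), array([ 0.36, 26.87, 13.72]))
[-0.0143  0.0526 -0.0211]
[-0.0209  0.1052 -0.0131]
[-0.0275  0.1578 -0.0052]
[-0.0341  0.2104  0.0027]
[0.58058924 0.1947853  0.15139251] [-3.14043405  0.25573419  0.15545316]
```

Request:
send_rows:
  plan: "-0.014 0.045 -0.021 0.1 6 3 -1;-0.018 0.09 -0.017 0.1 12 6 -1;-0.024 0.135 -0.009 0.2 18 9 -1;-0.03 0.18 -0.002 0.3 23 11.7 -1;-0.034 0.225 0.003 0.36 26.87 13.72 -1;-0.0329 0.263 0.02 0.36 26.87 13.72 -1;-0.0329 0.263 0.0396 0.36 26.87 13.72 -1;-0.0329 0.263 0.0396 0.36 26.87 13.72 -1;-0.0329 0.263 0.0396 0.36 26.87 13.72 -1;-0.0329 0.263 0.0396 0.36 26.87 13.72 -1"

```text
clock: 11.9
eef_pos: [0.5784, -0.0701, 0.1192]
eef_rot: [3.141, -0.209, -0.08]
wrist_force: [-0.6, 0.2, -2.3]
gripper_width: 0.0308
```

```bash
python3 -c "
from plan import *
cellnow()"; python3 snap.py 9 wrist;python3 -c "
from plan import *
cellnow()"; python3 cellfit.py 9; python3 snap.py 9 side; python3 -c "
from h import *
im=cv2.imread('pics/side9.png'); cv2.imwrite('pics/side9z.png',cv2.resize(im[130:250,230:420],None,fx=4,fy=4,interpolation=cv2.INTER_CUBIC))
from plan import *
cellnow()"
```

```text
11.9 [-0.71   0.453  0.984  2.047 -0.63   0.71  -1.006] [ 0.5784 -0.0701  0.1192] [ 3.1414 -0.2095 -0.0795] [-0.6  0.2 -2.3] 0.030754694389255842
tool [ 0.5778 -0.0702  0.1192] cell tilt 15.65 yaw -0.14 tip 0.0569 0.0529 centre in tool [ 0.0018 -0.0004 -0.0171] res 0.00034
11.95 [-0.71   0.452  0.984  2.047 -0.63   0.71  -1.006] [ 0.5786 -0.0701  0.1194] [ 3.1415 -0.21   -0.0794] [ 0.1  0.3 -2.8] 0.030625358646189114Traceback (most recent call last):
  File "<string>", line 3, in <module>
    cellnow()
    ~~~~~~~^^
  File "plan.py", line 16, in cellnow
    print('clk',s['clock'],'E',E.round(1),'th',th.round(2),'C',C.round(1),'y',round(q@EY*1e3,1),'yaw',np.degrees(np.arctan2(R[1,0],R[0,0])).round(2),'hoodclr',(n@(np.array([-41,74])-E)-17).round(1),'botline@x55 z',(bl+tt*a)[1].round(1),'shoulder',(bl+106*a).round(1),'nubbot',(E+110*a-7*n).round(1),'F',s['wrist_force'].round(1),'w',s['gripper_width'].round(4),'q',s['qpos'].round(2))
                                                                                                                                                           
[... 1302 characters left out ...]
aw',np.degrees(np.arctan2(R[1,0],R[0,0])).round(2),'hoodclr',(n@(np.array([-41,74])-E)-17).round(1),'botline@x55 z',(bl+tt*a)[1].round(1),'shoulder',(bl+106*a).round(1),'nubbot',(E+110*a-7*n).round(1),'F',s['wrist_force'].round(1),'w',s['gripper_width'].round(4),'q',s['qpos'].round(2))
                                                                                                                                                                                                                                                                                                                                             ^^^^^^^^^^^^^^^^^^^^^^^^
AttributeError: 'float' object has no attribute 'round'
```

View pics/wrist9.png

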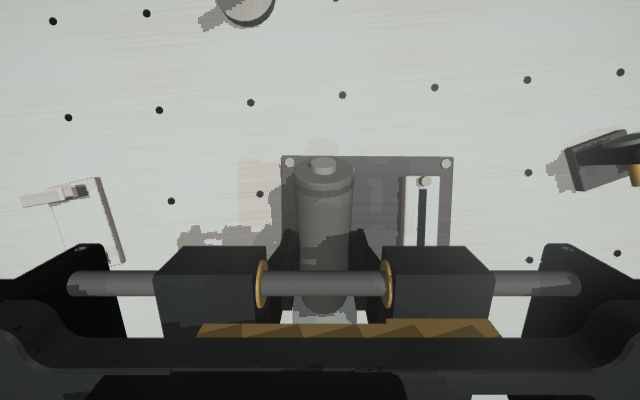

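View pics/side9z.png

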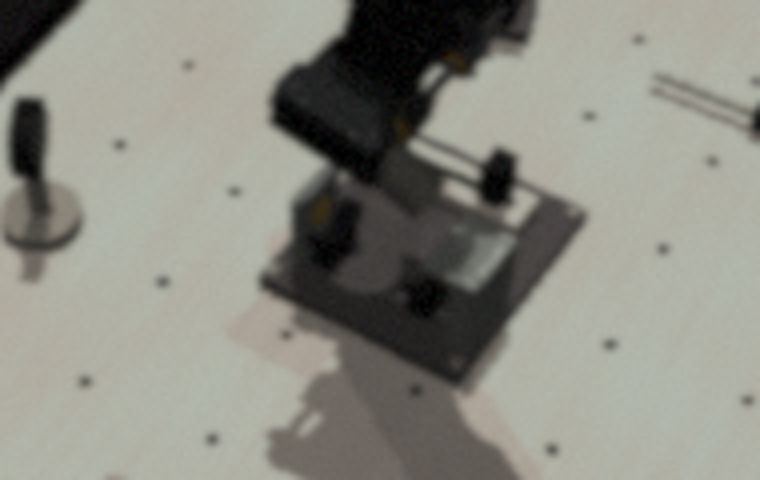

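```bash
sed -i "s/s\['gripper_width'\].round(4)/round(float(s['gripper_width']),4)/; s/^CT=.*/CT=[1.8,17.1,15.7]/" plan.py
python3 - <<'E'
from plan import *
cellnow()
# commanded now
CT[:]=[2.0,17.0,16.0]; p0,R0=pose2(-31,110,28); CT[:]=[1.8,17.1,15.7]
for E in [(-31,75,27.5),(-33,54,27.5),(-38,51,27.5),(-44,50,27.5),(-47,49.5,27)]:
    p,R=pose2(*E,dy=-1.5); print(E,rel(p0,R0,p,R))
E
```

```text
clk 12.0 E [-30.6 111. ] th 27.75 C [ 18.1 136.7] y 1.3 yaw -4.56 hoodclr -44.9 botline@x55 z 136.9 shoulder [ 71.1 145.4] nubbot [ 70.  156.1] F [ 0.2  0.4 -2.5] w 0.0306 q [-0.71  0.45  0.98  2.05 -0.63  0.71 -1.01]
(-31, 75, 27.5) (array([-0.007 ,  0.0015,  0.0348]), array([-0. , -0.2,  0. ]))
(-33, 54, 27.5) (array([-0.0133,  0.0015,  0.0549]), array([-0. , -0.2,  0. ]))
(-38, 51, 27.5) (array([-0.0188,  0.0015,  0.0568]), array([-0. , -0.2,  0. ]))
(-44, 50, 27.5) (array([-0.0249,  0.0015,  0.0565]), array([-0. , -0.2,  0. ]))
(-47, 49.5, 27) (array([-0.028 ,  0.0015,  0.0569]), array([ 0. , -0.7, -0. ]))
```

Descend to the hood mouth and check.

Request:
send_rows:
  plan: "-0.004 0.001 0.018 0 -0.2 0 -1;-0.007 0.0015 0.0348 0 -0.2 0 -1;-0.01 0.0015 0.045 0 -0.2 0 -1;-0.0133 0.0015 0.0549 0 -0.2 0 -1;-0.0133 0.0015 0.0549 0 -0.2 0 -1;-0.0133 0.0015 0.0549 0 -0.2 0 -1;-0.0133 0.0015 0.0549 0 -0.2 0 -1"

```text
clock: 12.7
eef_pos: [0.5768, -0.073, 0.0634]
eef_rot: [-3.142, -0.207, -0.082]
wrist_force: [-0.2, -0.9, -2.7]
gripper_width: 0.0307
```

```bash
python3 snap.py 10 side wrist; python3 cellfit.py 10
python3 - <<'E'
from plan import *
cellnow()
im=cv2.imread('pics/side10.png'); cv2.imwrite('pics/side10z.png',cv2.resize(im[150:240,270:400],None,fx=6,fy=6,interpolation=cv2.INTER_CUBIC))
E
```

```text
12.7 [-0.607  0.52   0.864  2.089 -0.749  0.61  -0.902] [ 0.5768 -0.073   0.0634] [-3.1416 -0.2075 -0.082 ] [-0.2 -0.9 -2.7] 0.030654097213484544
tool [ 0.5762 -0.073   0.0634] cell tilt 15.72 yaw -0.22 tip 0.0569 0.0529 centre in tool [ 0.0018 -0.0003 -0.0171] res 0.00035
clk 12.8 E [-32.3  55. ] th 27.58 C [16.4 80.4] y -1.5 yaw -4.7 hoodclr 3.9 botline@x55 z 81.4 shoulder [69.5 89. ] nubbot [68.4 99.7] F [-0.1 -0.7 -1.8] w 0.031 q [-0.61  0.52  0.86  2.09 -0.75  0.61 -0.9 ]
```

View pics/side10z.png

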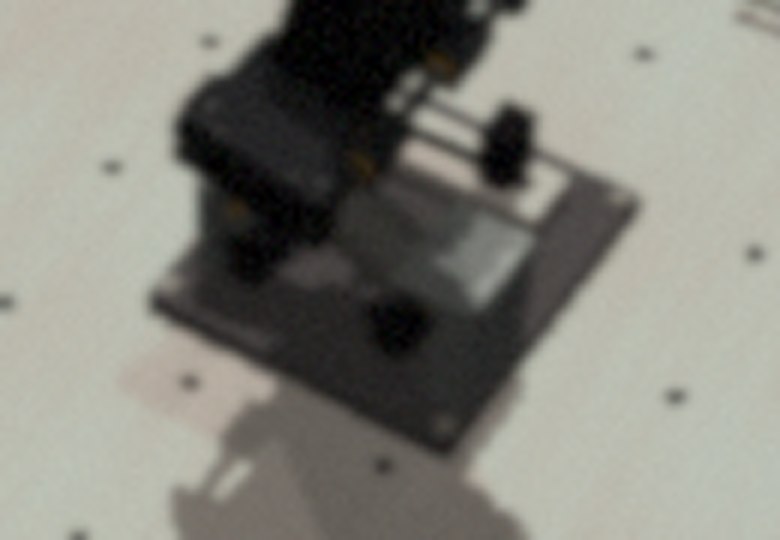

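Run:
```python
from plan import *
p0,R0=pose2(-33,54,27.5,dy=-1.5)
dz=-.7
for E in [(-38,51,27.5),(-44,50,27.5),(-47,49.5,27),(-50,49.5,26),(-52,49.2,24.5),(-54,49,22),(-56,49,19),(-57.5,49,15),(-58,49,10),(-58,49,5),(-58,49,0),(-55,49,0)]:
    p,R=pose2(E[0]-.5,E[1]+dz,E[2]); a,b=rel(p0,R0,p,R); print(E,a,b[1])
```

```text
(-38, 51, 27.5) [-0.0061 -0.0015  0.0025] 0.0
(-44, 50, 27.5) [-0.0122 -0.0015  0.0022] 0.0
(-47, 49.5, 27) [-0.0153 -0.0015  0.0026] -0.5
(-50, 49.5, 26) [-0.0183 -0.0015  0.0028] -1.5
(-52, 49.2, 24.5) [-0.0204 -0.0015  0.0041] -3.0
(-54, 49, 22) [-0.0227 -0.0015  0.0061] -5.5
(-56, 49, 19) [-0.0251 -0.0015  0.0083] -8.5
(-57.5, 49, 15) [-0.0273 -0.0015  0.0115] -12.5
(-58, 49, 10) [-0.0292 -0.0015  0.0156] -17.5
(-58, 49, 5) [-0.0309 -0.0015  0.0198] -22.5
(-58, 49, 0) [-0.0329 -0.0015  0.0237] -27.5
(-55, 49, 0) [-0.03   -0.0015  0.0243] -27.5
```

Request:
send_rows:
  plan: "-0.003 -0.001 0.0015 0 0 0 -1;-0.0061 -0.0015 0.0025 0 0 0 -1;-0.0092 -0.0015 0.0024 0 0 0 -1;-0.0122 -0.0015 0.0022 0 0 0 -1;-0.0137 -0.0015 0.0024 0 -0.2 0 -1;-0.0153 -0.0015 0.0026 0 -0.5 0 -1;-0.0153 -0.0015 0.0026 0 -0.5 0 -1;-0.0153 -0.0015 0.0026 0 -0.5 0 -1"

```text
clock: 13.6
eef_pos: [0.5633, -0.0704, 0.0577]
eef_rot: [3.141, -0.2, -0.082]
wrist_force: [5.1, -0.2, -0.0]
gripper_width: 0.0307
```

```bash
python3 -c "
from plan import *
cellnow()"; python3 snap.py 11 wrist; python3 cellfit.py 11; python3 -c "
from plan import *
cellnow()"
```

```text
clk 13.6 E [-45.9  49.7] th 27.15 C [ 3.  74.8] y -0.1 yaw -4.69 hoodclr 2.4 botline@x55 z 82.4 shoulder [56.2 83. ] nubbot [55.2 93.7] F [ 5.1 -0.2 -0. ] w 0.0307 q [-0.61  0.51  0.86  2.12 -0.75  0.59 -0.9 ]
13.6 [-0.614  0.512  0.862  2.117 -0.751  0.594 -0.897] [ 0.5633 -0.0704  0.0577] [ 3.1412 -0.1999 -0.0819] [ 5.1 -0.2 -0. ] 0.030654103110328804
tool [ 0.5627 -0.0704  0.0577] cell tilt 16.02 yaw -0.03 tip 0.057 0.0531 centre in tool [ 0.002  -0.0004 -0.0172] res 0.00036
clk 13.65 E [-46.1  49.6] th 27.13 C [ 2.8 74.7] y -0.1 yaw -4.69 hoodclr 2.3 botline@x55 z 82.4 shoulder [56.  82.9] nubbot [55.  93.6] F [ 4.7  0.  -0.6] w 0.0311 q [-0.61  0.51  0.86  2.12 -0.75  0.59 -0.9 ]
```

Run:
```python
from plan import *
p0,R0=pose2(-47.5,48.8,27)
for E in [(-48.5,49.5,26.5),(-50,49.5,26),(-51,49.3,25.2),(-52,49.2,24.5),(-53,49.1,23.3),(-54,49,22),(-55,49,20.5),(-56,49,19),(-57,49,17),(-57.5,49,15)]:
    p,R=pose2(E[0]-1,E[1]-.7,E[2]); a,b=rel(p0,R0,p,R); print(E,a,b[1])
```

```text
(-48.5, 49.5, 26.5) [-0.002  -0.      0.0001] -0.5
(-50, 49.5, 26) [-0.0035 -0.      0.0002] -1.0
(-51, 49.3, 25.2) [-0.0045 -0.      0.0009] -1.8
(-52, 49.2, 24.5) [-0.0056 -0.      0.0014] -2.5
(-53, 49.1, 23.3) [-0.0067 -0.      0.0024] -3.7
(-54, 49, 22) [-0.0078 -0.      0.0035] -5.0
(-55, 49, 20.5) [-0.009   0.      0.0046] -6.5
(-56, 49, 19) [-0.0102  0.      0.0057] -8.0
(-57, 49, 17) [-0.0116 -0.      0.0073] -10.0
(-57.5, 49, 15) [-0.0125  0.      0.0089] -12.0
```

Request:
send_rows:
  plan: "-0.002 0 0.0001 0 -0.5 0 -1;-0.0035 0 0.0002 0 -1 0 -1;-0.0045 0 0.0009 0 -1.8 0 -1;-0.0056 0 0.0014 0 -2.5 0 -1;-0.0067 0 0.0024 0 -3.7 0 -1;-0.0078 0 0.0035 0 -5 0 -1;-0.0078 0 0.0035 0 -5 0 -1;-0.0078 0 0.0035 0 -5 0 -1"

```text
clock: 14.45
eef_pos: [0.5578, -0.0699, 0.053]
eef_rot: [3.141, -0.115, -0.082]
wrist_force: [7.2, 0.8, -1.1]
gripper_width: 0.0309
```

```bash
python3 -c "
from plan import *
cellnow()"; python3 snap.py 12 wrist; python3 cellfit.py 12; python3 -c "
from plan import *
cellnow()"
```

```text
clk 14.45 E [-52.   49.3] th 22.3 C [-1.1 70.2] y -0.1 yaw -4.7 hoodclr 1.6 botline@x55 z 74.8 shoulder [52.5 73.8] nubbot [52.4 84.6] F [ 7.2  0.8 -1.1] w 0.0309 q [-0.61  0.56  0.88  2.07 -0.7   0.7  -0.94]
14.45 [-0.614  0.558  0.884  2.067 -0.703  0.7   -0.942] [ 0.5578 -0.0699  0.053 ] [ 3.1407 -0.1151 -0.082 ] [ 7.2  0.8 -1.1] 0.030856459360915692
tool [ 0.5571 -0.07    0.0531] cell tilt 16.02 yaw 0.13 tip 0.0571 0.0531 centre in tool [ 0.002  -0.0005 -0.0171] res 0.00035
clk 14.5 E [-52.   49.4] th 22.3 C [-1.1 70.3] y -0.1 yaw -4.71 hoodclr 1.6 botline@x55 z 74.9 shoulder [52.5 73.9] nubbot [52.4 84.7] F [ 6.9 -0.4  0.5] w 0.0308 q [-0.61  0.56  0.88  2.07 -0.7   0.7  -0.94]
```

View pics/wrist12.png

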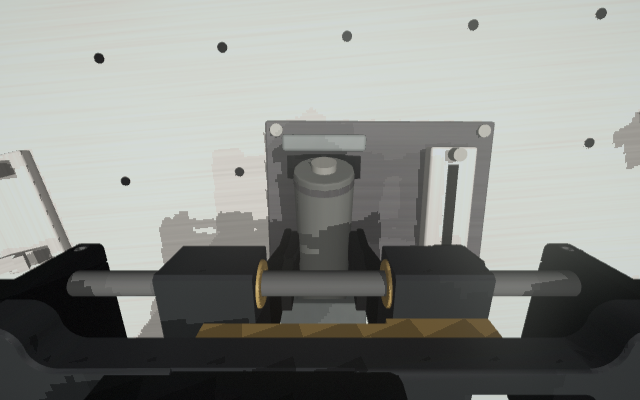

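Run:
```python
from plan import *
p0,R0=pose2(-55,48.3,22)
for E in [(-53,49,21),(-54,49,20),(-55,49,18.5),(-56,49,17),(-57,49,15),(-57.5,49,13),(-58,49,11)]:
    p,R=pose2(E[0]-3.5,E[1]-.8,E[2]); a,b=rel(p0,R0,p,R); print(E,a,b[1])
p0,R0=pose2(-58-3.5,48.2,11)
for E in [(-58,49,9),(-58,49,7),(-58,49,5),(-58,49,3),(-58,49,1),(-58,49,0)]:
    p,R=pose2(E[0]-3.5,E[1]-.8,E[2]); a,b=rel(p0,R0,p,R); print(E,a,b[1])
```

```text
(-53, 49, 21) [-0.0015  0.      0.0008] -1.0
(-54, 49, 20) [-0.0026  0.      0.0016] -2.0
(-55, 49, 18.5) [-0.0037  0.      0.0028] -3.5
(-56, 49, 17) [-0.0049  0.      0.0041] -5.0
(-57, 49, 15) [-0.0061  0.      0.0057] -7.0
(-57.5, 49, 13) [-0.007   0.      0.0074] -9.0
(-58, 49, 11) [-0.0078  0.      0.0091] -11.0
(-58, 49, 9) [-0.0001  0.      0.0018] -2.0
(-58, 49, 7) [-0.0003 -0.      0.0036] -4.0
(-58, 49, 5) [-0.0005 -0.      0.0053] -6.0
(-58, 49, 3) [-0.0008 -0.      0.0071] -8.0
(-58, 49, 1) [-0.0012  0.      0.0088] -10.0
(-58, 49, 0) [-0.0014 -0.      0.0097] -11.0
```

Request:
send_rows:
  plan: "-0.0015 0 0.0008 0 -1 0 -1;-0.0026 0 0.0016 0 -2 0 -1;-0.0037 0 0.0028 0 -3.5 0 -1;-0.0049 0 0.0041 0 -5 0 -1;-0.0061 0 0.0057 0 -7 0 -1;-0.007 0 0.0074 0 -9 0 -1;-0.0078 0 0.0091 0 -11 0 -1;-0.0078 0 0.0091 0 -11 0 -1;-0.0078 0 0.0091 0 -11 0 -1"

```text
clock: 15.4
eef_pos: [0.5524, -0.0694, 0.0429]
eef_rot: [3.14, 0.074, -0.082]
wrist_force: [9.4, -0.1, -1.2]
gripper_width: 0.0306
```

```bash
python3 -c "
from plan import *
cellnow()"; python3 snap.py 13 wrist; python3 cellfit.py 13; python3 -c "
from plan import *
cellnow()"
```

```text
clk 15.4 E [-57.1  48.9] th 11.46 C [-3.2 59.8] y -0.0 yaw -4.69 hoodclr 4.4 botline@x55 z 54.2 shoulder [50.1 53.2] nubbot [52.1 63.8] F [ 9.4 -0.1 -1.2] w 0.0306 q [-0.58  0.67  0.89  1.94 -0.63  0.93 -1.01]
15.4 [-0.577  0.667  0.89   1.938 -0.628  0.93  -1.011] [ 0.5524 -0.0694  0.0429] [ 3.1403  0.074  -0.0818] [ 9.4 -0.1 -1.2] 0.030641244342670484
tool [ 0.5517 -0.0695  0.0429] cell tilt 15.79 yaw 0.03 tip 0.0666 0.0632 centre in tool [ 0.0115 -0.0005 -0.0198] res 0.00035
clk 15.45 E [-57.2  48.9] th 11.46 C [-3.3 59.8] y -0.0 yaw -4.69 hoodclr 4.4 botline@x55 z 54.3 shoulder [50.  53.3] nubbot [52.  63.9] F [10.2  0.6 -0.6] w 0.0305 q [-0.58  0.67  0.89  1.94 -0.63  0.93 -1.01]
```

View pics/wrist13.png

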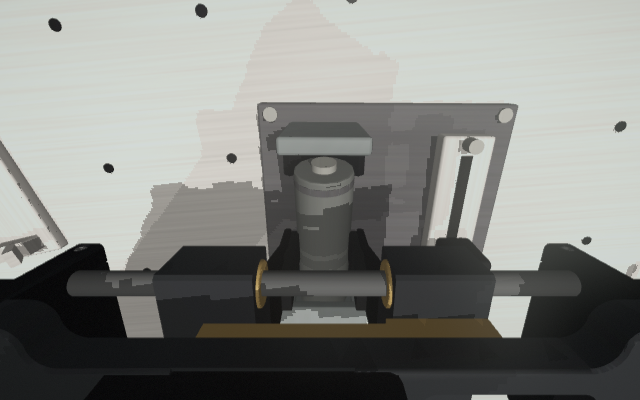

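Request:
send_rows:
  plan: "-0.0001 0 0.0018 0 -2 0 -1;-0.0003 0 0.0036 0 -4 0 -1;-0.0005 0 0.0053 0 -6 0 -1;-0.0008 0 0.0071 0 -8 0 -1;-0.0012 0 0.0088 0 -10 0 -1;-0.0014 0 0.0097 0 -11 0 -1;-0.0014 0 0.0097 0 -11 0 -1;-0.0014 0 0.0097 0 -11 0 -1"

```text
clock: 16.25
eef_pos: [0.5502, -0.0692, 0.033]
eef_rot: [3.141, 0.265, -0.082]
wrist_force: [9.3, -0.1, 1.1]
gripper_width: 0.0304
```

```bash
python3 -c "
from plan import *
cellnow()"; python3 snap.py 14 wrist; python3 cellfit.py 14; python3 -c "
from plan import *
cellnow()"
```

```text
clk 16.25 E [-57.3  48.5] th 0.49 C [-2.3 49. ] y 0.0 yaw -4.68 hoodclr 8.3 botline@x55 z 32.5 shoulder [48.8 32.4] nubbot [52.8 42.5] F [ 9.3 -0.1  1.1] w 0.0304 q [-0.52  0.78  0.87  1.8  -0.57  1.15 -1.06]
16.25 [-0.52   0.78   0.867  1.799 -0.574  1.148 -1.057] [ 0.5502 -0.0692  0.033 ] [ 3.1407  0.2655 -0.0816] [ 9.3 -0.1  1.1] 0.03043536760621732
tool [ 0.5493 -0.0694  0.0331] cell tilt 15.52 yaw -0.01 tip 0.0696 0.0696 centre in tool [ 0.016  -0.0004 -0.0211] res 0.00036
clk 16.3 E [-57.3  48.5] th 0.5 C [-2.4 49. ] y -0.0 yaw -4.68 hoodclr 8.3 botline@x55 z 32.5 shoulder [48.8 32.4] nubbot [52.7 42.5] F [ 9.6 -0.9 -0. ] w 0.0309 q [-0.52  0.78  0.87  1.8  -0.57  1.15 -1.06]
```

View pics/wrist14.png

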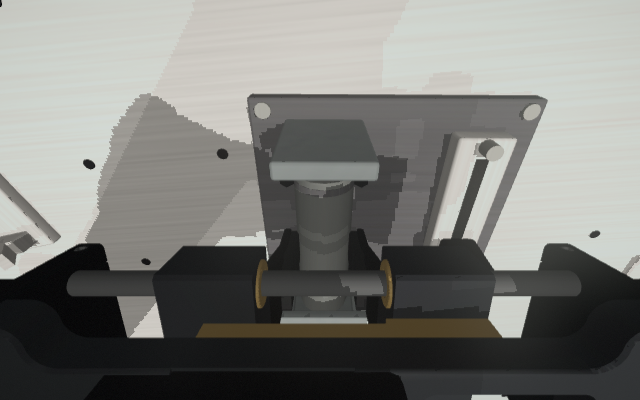

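Request:
send_rows:
  plan: "0.0015 0 -0.0004 0 0 0 -1;0.0029 0 -0.0008 0 0 0 -1;0.0029 0 -0.0008 0 0 0 -1;0.0029 0 -0.0008 0 0 0 -1;0.0029 0 -0.0008 0 0 0 0.3;0.0029 0 -0.0008 0 0 0 0.6;0.0029 0 -0.0008 0 0 0 0.6;0.0029 0 -0.0008 0 0 0 0.6;0.0029 0 -0.0008 0 0 0 0.6;0.0029 0 -0.0008 0 0 0 0.6"

```text
clock: 17.3
eef_pos: [0.5486, -0.0691, 0.0324]
eef_rot: [-3.142, 0.275, -0.082]
wrist_force: [0.4, 0.9, 1.2]
gripper_width: 0.0674
```

```bash
python3 snap.py 15 wrist;python3 -c "
from plan import *
cellnow()"
```

```text
17.3 [-0.517  0.783  0.865  1.795 -0.572  1.156 -1.058] [ 0.5486 -0.0691  0.0324] [-3.1415  0.2748 -0.0822] [0.4 0.9 1.2] 0.06742780831688903
clk 17.35 E [-58.7  48.5] th -0.03 C [-3.7 48.4] y -0.0 yaw -4.7 hoodclr 8.5 botline@x55 z 31.4 shoulder [47.3 31.4] nubbot [51.3 41.4] F [ 0.4  0.3 -1.3] w 0.0681 q [-0.52  0.78  0.87  1.8  -0.57  1.16 -1.06]
```

View pics/wrist15.png

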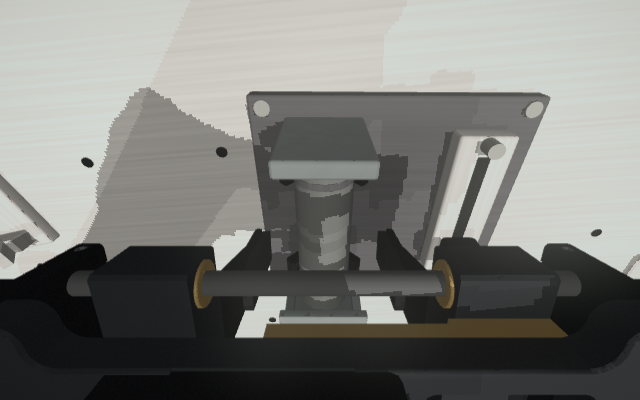

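Request:
send_rows:
  plan: "-0.005 0 -0.019 0 0 0 0.6;-0.013 0 -0.048 0 0 0 0.6;-0.023 0 -0.085 0 0 0 0.6;-0.0325 0 -0.1155 0 0 0 0.6;-0.0325 0 -0.1155 0 8 0 0.6;-0.0325 0 -0.1155 0 15.7 0 0.6;-0.0325 0 -0.1155 0 15.7 0 0.6;-0.0325 0 -0.1155 0 15.7 0 0.6;-0.0325 0 -0.1155 0 15.7 0 0.6"

```text
clock: 18.25
eef_pos: [0.5501, -0.0687, 0.1528]
eef_rot: [3.141, -0.0, -0.081]
wrist_force: [0.6, 0.5, 0.4]
gripper_width: 0.0696
```

```bash
python3 snap.py 16 wrist side scene;python3 - <<'E'
from plan import *
cellnow()
c,im,d=load('wrist16'); P=cloud(c,d); q=P-O; X=q@EX; Y=q@EY; Z=q[...,2]
from scipy.optimize import least_squares
m=(X>-.02)&(X<.035)&(abs(Y)<.02)&(Z>.045)&(Z<.1); p=np.stack([X[m],Y[m],Z[m]],1); print(m.sum())
f=lambda x:np.hypot(p[:,1]-x[0]-x[1]*p[:,0],p[:,2]-x[2]-x[3]*p[:,0])-.017
if m.sum()>50:
    r=least_squares(f,[0,0,.049,0],loss='soft_l1',f_scale=.001);print('y,yaw,z,pitch',r.x,abs(r.fun).mean())
cv2.imwrite('pics/w16.png',cv2.resize(im[120:280,240:440],None,fx=4,fy=3.6,interpolation=cv2.INTER_CUBIC))
im=cv2.imread('pics/scene16.png'); cv2.imwrite('pics/scene16z.png',cv2.resize(im[160:240,260:370],None,fx=7,fy=7,interpolation=cv2.INTER_CUBIC))
E
```

```text
18.25 [-0.71   0.482  1.029  1.917 -0.485  1.017 -1.118] [ 0.5501 -0.0687  0.1528] [ 3.1412e+00 -4.0000e-04 -8.0700e-02] [0.6 0.5 0.4] 0.06958872201358737
clk 18.4 E [-59.9 154.6] th 15.69 C [ -7.  169.5] y -0.1 yaw -4.66 hoodclr -99.7 botline@x55 z 169.3 shoulder [ 46.7 166.9] nubbot [ 47.9 177.7] F [-0.  -0.3  0.6] w 0.0699 q [-0.71  0.48  1.03  1.92 -0.48  1.02 -1.12]
1744
y,yaw,z,pitch [ 0.00025229  0.00035117  0.04936958 -0.00521194] 0.0004468623066640991
```

View pics/wrist16.png

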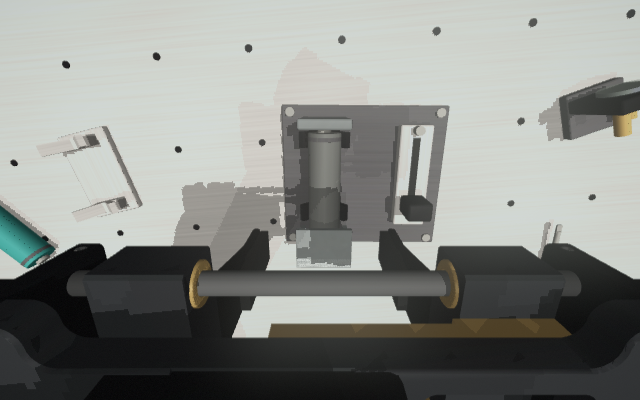

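View pics/scene16z.png

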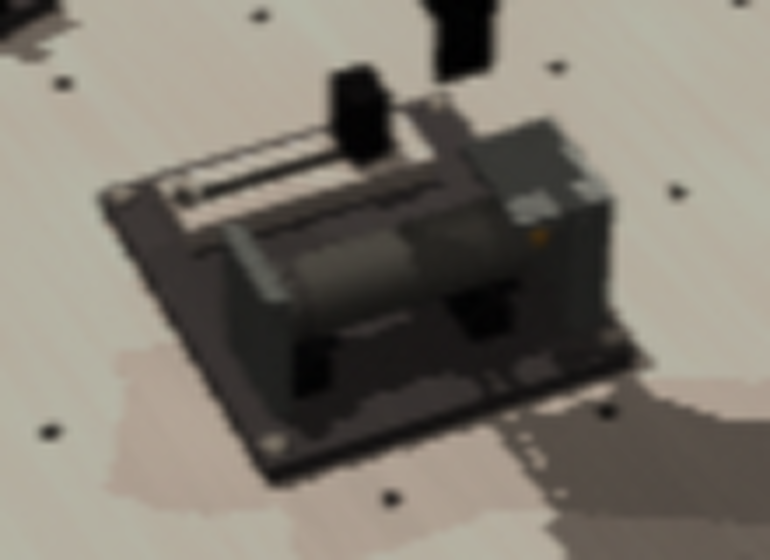

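Run:
```python
from h import *
for t in ('wrist16','wrist1','wrist4'):
    c,im,d=load(t); P=cloud(c,d); q=P-O; X=q@EX; Y=q@EY; Z=q[...,2]
    m=(X>-.06)&(X<.05)&(abs(Y+.1)<.022)&(Z>.059)&(Z<.066); 
    print(t,m.sum(),np.percentile(X[m],[2,50,98]).round(4),np.percentile(Y[m],[2,50,98]).round(4),np.median(Z[m]).round(4))
c,im,d=load('wrist16')
cv2.imwrite('pics/w16s.png',cv2.resize(im[180:240,380:460],None,fx=9,fy=9,interpolation=cv2.INTER_CUBIC))
```

```text
wrist16 463 [-0.0397 -0.0291 -0.0203] [-0.1109 -0.0984 -0.0867] 0.0627
wrist1 250 [-0.039  -0.0291 -0.0203] [-0.1107 -0.0982 -0.0863] 0.0628
wrist4 363 [-0.0382 -0.0285 -0.0203] [-0.1109 -0.0982 -0.0866] 0.0628
```

View pics/w16s.png

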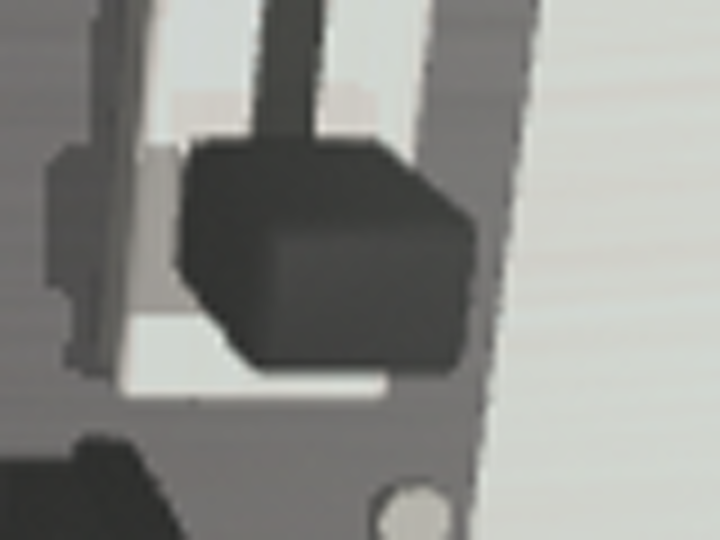

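Request:
send_rows:
  plan: "-0.01 0.045 0 0 0 0 0.6;-0.021 0.09 0.01 0 0 0 0.6;-0.021 0.0992 0.05 0 0 0 0.6;-0.021 0.0992 0.05 0 0 0 0.6;-0.021 0.0992 0.05 0 0 0 0.6;-0.021 0.0992 0.05 0 0 0 0.6"

```text
clock: 19.0
eef_pos: [0.5215, -0.1658, 0.1035]
eef_rot: [3.141, -0.002, -0.08]
wrist_force: [0.4, 1.2, 0.2]
gripper_width: 0.0698
```

```bash
python3 snap.py 17 wrist;python3 -c "
from h import *
tcpnow()"
```

```text
19.0 [-0.479  0.526  0.963  1.978 -0.546  0.918 -0.885] [ 0.5215 -0.1658  0.1035] [ 3.1412e+00 -1.6000e-03 -8.0200e-02] [0.4 1.2 0.2] 0.06975845042350902
clk 19.05 tcp [-29.2 103.6] y -98.4 th 0.12 yaw -4.57 roll 0.01 E [-84.2 122.4] hoodclr -65.5 F [0.1 0.5 0.5] w 0.06971407976949333 q6 [-0.48  0.53  0.96  1.98 -0.55  0.92 -0.88]
```

View pics/wrist17.png

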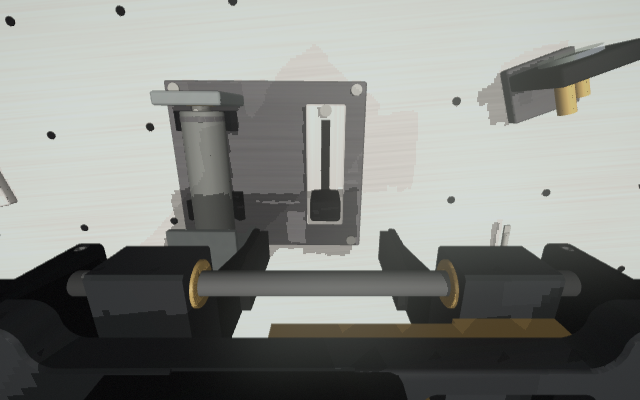

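Request:
send_rows:
  plan: "0 0.0007 0.03 0 0 0 0.6;0 0.0007 0.055 0 0 0 0.6;0 0.0007 0.0722 0 0 0 0.6;0 0.0007 0.0722 0 0 0 0.6;0 0.0007 0.0722 0 0 0 -1;0 0.0007 0.0722 0 0 0 -1;0 0.0007 0.0722 0 0 0 -1;0 0.0007 0.0722 0 0 0 -1;0 0.0007 0.0722 0 0 0 -1;0 0.0007 0.0722 0 0 0 -1;0 0.0007 0.0722 0 0 0 -1"

```text
clock: 20.15
eef_pos: [0.5199, -0.1668, 0.0305]
eef_rot: [-3.141, -0.0, -0.082]
wrist_force: [0.2, 0.4, 0.3]
gripper_width: 0.0255
```

```bash
python3 -c "
from h import *
tcpnow()"
```

```text
clk 20.15 tcp [-30.7  30.5] y -99.7 th 0.01 yaw -4.7 roll -0.02 E [-85.7  49.4] hoodclr 7.6 F [0.2 0.4 0.3] w 0.02545300200146356 q6 [-0.39  0.62  0.85  2.03 -0.66  0.79 -0.79]
```

Request:
send_rows:
  plan: "0.008 0 0 0 0 0 -1;0.016 0 0 0 0 0 -1;0.024 0 0 0 0 0 -1;0.032 0 0 0 0 0 -1;0.04 0 0 0 0 0 -1;0.048 0 0 0 0 0 -1;0.055 0 0 0 0 0 -1;0.06 0 0 0 0 0 -1;0.064 0 0 0 0 0 -1;0.065 0 0 0 0 0 -1;0.065 0 0 0 0 0 -1;0.065 0 0 0 0 0 -1"

```text
clock: 21.35
eef_pos: [0.5824, -0.1722, 0.0304]
eef_rot: [-3.14, 0.005, -0.082]
wrist_force: [-7.4, 2.7, 10.2]
gripper_width: 0.0252
```

```bash
python3 -c "
from h import *
tcpnow()"
```

```text
clk 21.35 tcp [32.  30.4] y -100.0 th -0.27 yaw -4.73 roll -0.09 E [-22.9  49.6] hoodclr 7.4 F [-7.4  2.7 10.2] w 0.025202960375734378 q6 [-0.36  0.7   0.83  1.88 -0.67  0.88 -0.84]
```

Request:
send_rows:
  plan: "0.064 0 0 0 0 0 -1;0 0 0 0 0 0 0.2;0 0 0 0 0 0 0.5;0 0 0 0 0 0 0.5;0 0 0 0 0 0 0.5;0 0 0 0 0 0 0.5;0 0 0 0 0 0 0.5"

```text
clock: 22.05
eef_pos: [0.5856, -0.1722, 0.0308]
eef_rot: [-3.141, -0.002, -0.081]
wrist_force: [0.6, 0.6, -0.2]
gripper_width: 0.0608
```

Request:
send_rows:
  plan: "0 0 -0.03 0 0 0 0.5;0 0 -0.07 0 0 0 0.5;0 0 -0.12 0 0 0 0.5;-0.04 0 -0.15 0 0 0 0.5;-0.06 -0.03 -0.15 0 0 0 0.5;-0.06 -0.03 -0.15 0 0 0 0.5;-0.06 -0.03 -0.15 0 0 0 0.5"

```text
clock: 22.75
eef_pos: [0.5278, -0.1363, 0.1807]
eef_rot: [-3.14, -0.001, -0.08]
wrist_force: [0.8, 0.2, 0.3]
gripper_width: 0.0657
```

```bash
python3 snap.py 18 wrist side;python3 - <<'E'
from h import *
tcpnow()
c,im,d=load('wrist18'); P=cloud(c,d); q=P-O; X=q@EX; Y=q@EY; Z=q[...,2]
m=(X>-.06)&(X<.07)&(abs(Y+.1)<.022)&(Z>.057)&(Z<.068); print(m.sum(),np.percentile(X[m],[2,50,98]).round(4),np.percentile(Y[m],[2,50,98]).round(4),np.median(Z[m]).round(4))
from scipy.optimize import least_squares
m=(X>-.02)&(X<.035)&(abs(Y)<.02)&(Z>.045)&(Z<.1); p=np.stack([X[m],Y[m],Z[m]],1); print(m.sum())
f=lambda x:np.hypot(p[:,1]-x[0]-x[1]*p[:,0],p[:,2]-x[2]-x[3]*p[:,0])-.017
r=least_squares(f,[0,0,.049,0],loss='soft_l1',f_scale=.001);print('y,yaw,z,pitch',r.x,abs(r.fun).mean())
m=(abs(Y)<.004)&(X>.035)&(X<.06)&(Z>.04)&(Z<.08); o=np.argsort(-X[m]); print(np.stack([X[m],Z[m]],1)[o][::6][:20].round(4))
cv2.imwrite('pics/w18z.png',cv2.resize(im[80:260,240:460],None,fx=3.5,fy=3.3,interpolation=cv2.INTER_CUBIC))
E
```

```text
22.75 [-0.622  0.427  1.06   1.908 -0.431  1.055 -1.031] [ 0.5278 -0.1363  0.1807] [-3.1404e+00 -1.3000e-03 -7.9700e-02] [0.8 0.2 0.3] 0.06573813397627087
clk 22.85 tcp [-25.1 180.4] y -70.2 th 0.04 yaw -4.69 roll 0.03 E [-80.2 199.3] hoodclr -142.3 F [ 0.7 -0.  -0.2] w 0.06572674130932966 q6 [-0.62  0.43  1.06  1.91 -0.43  1.06 -1.03]
455 [0.004  0.0141 0.0233] [-0.1116 -0.0993 -0.087 ] 0.0628
1595
y,yaw,z,pitch [ 0.00038043  0.00050111  0.04934816 -0.00297435] 0.00046799525287800637
[[0.0591 0.0755]
 [0.0591 0.0784]
 [0.0582 0.0753]
 [0.0573 0.0771]
 [0.0563 0.0756]
 [0.0563 0.0769]
 [0.0554 0.0758]
 [0.0544 0.0611]
 [0.0533 0.0552]
 [0.0524 0.0567]
 [0.0523 0.0559]
 [0.0513 0.0563]
 [0.0505 0.064 ]
 [0.0496 0.0661]
 [0.0486 0.0671]
 [0.0486 0.0651]
 [0.0476 0.0656]
 [0.0466 0.0667]
 [0.0466 0.0642]
 [0.0456 0.0657]]
```

View pics/wrist18.png

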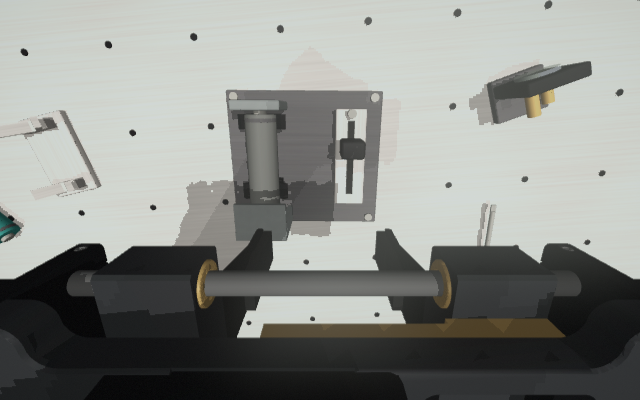

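View pics/side18.png

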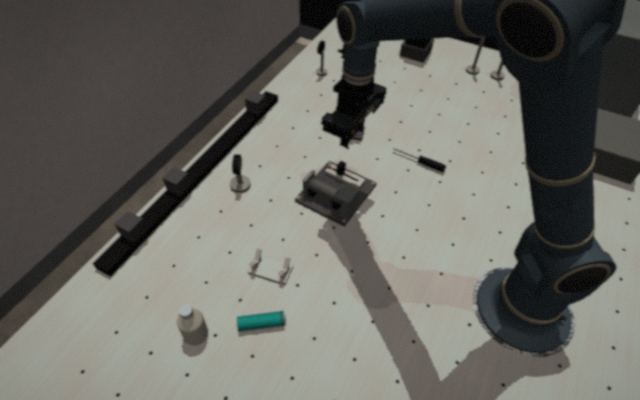

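Request:
send_rows:
  plan: "0.025 0.015 0.03 0 0 0 0.5;0.039 0.0292 0.06 0 0 0 0.5;0.039 0.0292 0.09 0 0 0 0.5;0.039 0.0292 0.09 0 0 0 0.5;0.039 0.0292 0.09 0 0 0 0.5"

```text
clock: 23.35
eef_pos: [0.5637, -0.1709, 0.0902]
eef_rot: [3.141, 0.001, -0.083]
wrist_force: [-0.6, 0.2, 0.1]
gripper_width: 0.0651
```

```bash
python3 -c "
from h import *
tcpnow()"
```

```text
clk 23.35 tcp [13.2 90.2] y -100.3 th -0.06 yaw -4.78 roll 0.06 E [-41.8 109.2] hoodclr -52.2 F [-0.6  0.2  0.1] w 0.06510130190878244 q6 [-0.42  0.6   0.92  1.89 -0.59  0.95 -0.88]
```

Request:
send_rows:
  plan: "0 -0.0005 0.03 0 0 0 0.5;0 -0.0005 0.05 0 0 0 0.5;0 -0.0005 0.0595 0 0 0 0.5;0 -0.0005 0.0595 0 0 0 0.5;0 -0.0005 0.0595 0 0 0 -1;0 -0.0005 0.0595 0 0 0 -1;0 -0.0005 0.0595 0 0 0 -1;0 -0.0005 0.0595 0 0 0 -1;0 -0.0005 0.0595 0 0 0 -1;0 -0.0005 0.0595 0 0 0 -1"

```text
clock: 24.35
eef_pos: [0.5638, -0.1706, 0.0311]
eef_rot: [3.139, -0.001, -0.082]
wrist_force: [-0.3, -0.8, -2.5]
gripper_width: 0.0256
```

```bash
python3 -c "
from h import *
tcpnow()"
```

```text
clk 24.35 tcp [13.3 31.1] y -99.9 th 0.04 yaw -4.71 roll 0.13 E [-41.7  50. ] hoodclr 7.0 F [-0.3 -0.8 -2.5] w 0.025647883206033558 q6 [-0.37  0.68  0.84  1.93 -0.67  0.84 -0.82]
```

Slide about 20 mm to the stop.

Request:
send_rows:
  plan: "0.005 0 0 0 0 0 -1;0.01 0 0 0 0 0 -1;0.015 0 0 0 0 0 -1;0.019 0 0 0 0 0 -1;0.021 0 0 0 0 0 -1;0.021 0 0 0 0 0 -1;0.021 0 0 0 0 0 -1;0.021 0 0 0 0 0 -1"

```text
clock: 25.15
eef_pos: [0.5822, -0.172, 0.031]
eef_rot: [3.142, 0.005, -0.083]
wrist_force: [-7.2, -3.1, 7.9]
gripper_width: 0.0256
```

```bash
python3 -c "
from h import *
tcpnow()"
```

```text
clk 25.15 tcp [31.8 31. ] y -99.9 th -0.26 yaw -4.76 roll 0.0 E [-23.1  50.1] hoodclr 6.8 F [-7.2 -3.1  7.9] w 0.025600480390787043 q6 [-0.36  0.7   0.84  1.88 -0.67  0.88 -0.84]
```

At the stop (−7 N). Release in place, then lift.

Request:
send_rows:
  plan: "0 0 0 0 0 0 0.5;0 0 0 0 0 0 0.5;0 0 0 0 0 0 0.5;0 0 0 0 0 0 0.5;0 0 0 0 0 0 0.5;0 0 -0.03 0 0 0 0.5;0 0 -0.07 0 0 0 0.5;0 0 -0.12 0 0 0 0.5;-0.04 0 -0.15 0 0 0 0.5;-0.06 -0.03 -0.15 0 0 0 0.5;-0.06 -0.03 -0.15 0 0 0 0.5;-0.06 -0.03 -0.15 0 0 0 0.5"

```text
clock: 26.35
eef_pos: [0.5277, -0.1348, 0.1809]
eef_rot: [-3.14, -0.001, -0.08]
wrist_force: [0.1, -0.9, 0.8]
gripper_width: 0.0655
```

```bash
python3 snap.py 19 wrist;python3 - <<'E'
from h import *
tcpnow()
c,im,d=load('wrist19'); P=cloud(c,d); q=P-O; X=q@EX; Y=q@EY; Z=q[...,2]
m=(X>-.06)&(X<.07)&(abs(Y+.1)<.022)&(Z>.057)&(Z<.068); print(m.sum(),np.percentile(X[m],[2,50,98]).round(4),np.percentile(Y[m],[2,50,98]).round(4),np.median(Z[m]).round(4))
from scipy.optimize import least_squares
m=(X>-.02)&(X<.035)&(abs(Y)<.02)&(Z>.045)&(Z<.1); p=np.stack([X[m],Y[m],Z[m]],1)
f=lambda x:np.hypot(p[:,1]-x[0]-x[1]*p[:,0],p[:,2]-x[2]-x[3]*p[:,0])-.017
r=least_squares(f,[0,0,.049,0],loss='soft_l1',f_scale=.001);print('y,yaw,z,pitch',r.x,abs(r.fun).mean())
cv2.imwrite('pics/w19z.png',cv2.resize(im[80:260,210:410],None,fx=3.8,fy=3.3,interpolation=cv2.INTER_CUBIC))
E
```

```text
26.35 [-0.626  0.427  1.061  1.909 -0.43   1.056 -1.034] [ 0.5277 -0.1348  0.1809] [-3.1404e+00 -6.0000e-04 -7.9600e-02] [ 0.1 -0.9  0.8] 0.06552395720389724
clk 26.4 tcp [-25.3 180.9] y -68.2 th 0.03 yaw -4.63 roll -0.01 E [-80.4 199.7] hoodclr -142.7 F [-0.1  0.  -0.1] w 0.06535503642975353 q6 [-0.62  0.43  1.06  1.91 -0.43  1.06 -1.03]
461 [0.0231 0.0325 0.0415] [-0.1118 -0.0994 -0.0872] 0.0627
y,yaw,z,pitch [ 0.00033686 -0.00041153  0.04937168 -0.00316084] 0.0004740548852989984
```

View pics/w19z.png

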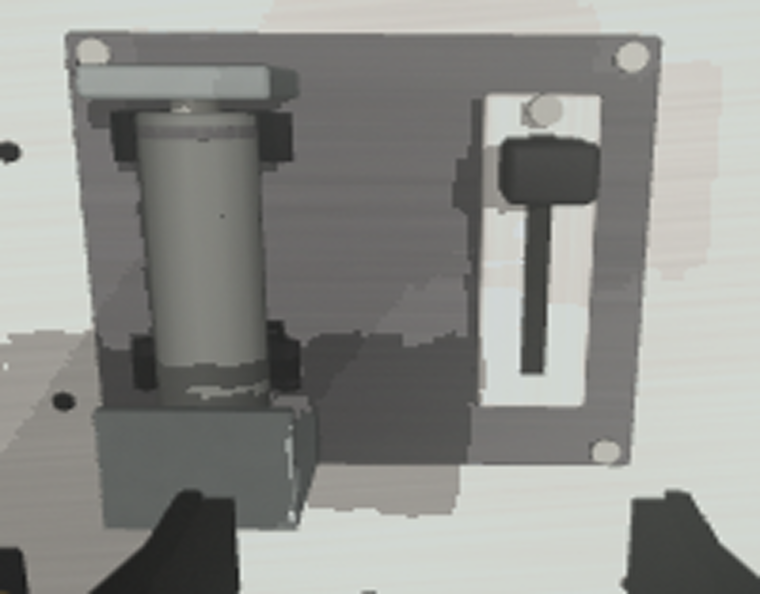

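```bash
python3 -c "
from rig import ctrl
print(ctrl.close_job())"
```

```text
the job is handed in; nothing more can be done
None
```

The cell is loaded in the bay, the switch is at the pin end, and I handed the job in at about 26 s of the 54 s allowed. No verdict was reported.

**How it was done**
- My first grip on the cell brought the arm to two joint limits when I tilted it over the bay. I put the cell back in its rest, gripped it again with the tool leaning about 15°, and took it in that way.
- The flat end went under the hood at about 27°. I pushed the spring back roughly 12 mm (about 10 N at the wrist) and tipped the nub down inside the wall. After release the cell stayed level in both saddles.

**Last checks, from wrist depth images**
- **Cell:** y is +0.3 mm, z is 49.4 mm, and the tilt and yaw errors are under 0.004 rad. The nub is at the end wall.
- **Contact:** I could not read it directly. I infer about 8 mm from the nub being at the wall.
- **Switch:** the grip centre is at x ≈ 32.4 mm, a reading of about 0.065 m, with the arm clear of everything.

**What went wrong**
- After the first slide I typed a wrong row that drove the closed gripper on towards the pin for 0.1 s and then dragged the switch back to about 0.047 m.
- I gripped the switch again and slid it to the stop with about 7 N, then released it in place.
- The peak force during that slip was not recorded; the readings afterwards were normal.

The arm stayed clear of the bystanders. I judged that from clearances and the pictures, and did not measure their final positions.

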